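Load a shaft into a V-block against its end stop

TASK

Take the ground steel shaft from the wooden rack and lay it gently in the open part of the V-block's groove, then slide it along the groove, under the clamp, until it is pressed home against the end stop. The stop rod is only lightly clamped and has been set for the job: push with feeling and do not shove it out of its setting. Leave the shaft lying in the V, touching the stop, and let the other things on the bench be.

Things in the scene. Friction and masses are not known exactly. Their poses are not given: they have to be found in the camera images.
- shaft_mid (a point): centre of the loose steel shaft: a plain round bar 25 mm in diameter and 110 mm long with flat ends, about 0.3 to 0.55 kg. Its x axis runs along the bar (either end may lead, both are alike). It starts lying in the rack
- rack: fixed wooden rack: a board 100 x 80 x 12 mm with two notched rests, 56 mm wide, up to 42 mm above the bench, 12 mm thick, centred 37 mm either side of the middle (62 mm clear between them). Origin: centre of its underside, on the bench; x axis along the shaft that lies in it, whose axis is 48.7 mm above the bench
- fixture: fixed V-block fixture. Origin: centre of the underside of its 250 x 110 x 15 mm base plate, on the bench; x axis along the groove, towards the end stop. The dark steel V-block on it spans x -100 to +100 mm, is 60 mm wide, its top 65 mm above the bench, with a 90 degree V along the middle of the top, 20 mm wide, 10 mm deep. Sliding the shaft along it takes 2 to 7 N, more to start it
- groove_mid (a point): point on the axis of a shaft seated in the V, above the fixture's origin: 72.7 mm above the bench, 7.7 mm above the V-block's top; axes as the fixture's
- clamp (a point): fixed, open stirrup clamp over the groove, x +31 to +53 mm on the fixture: legs outside the block, clamp screw's pad 91.5 mm and screw head 121 mm above the bench. The point lies under the screw on the seated shaft's axis, 42 mm along x from groove_mid. A shaft can be laid in from above only short of the clamp and slides on underneath it (6 mm free)
- stop_bracket (a point): point on the seated shaft's axis at the -x face (fixture x +100 mm) of the upright stop bracket, 14 mm thick, 102 mm high. Through it runs the stop, a steel rod 14 mm thick on that axis; its flat face stands 8 to 40 mm before the bracket (to -x), set differently each time and not measured: feel or see it. Friction holds it: it bears a push of up to 12 N, more shoves it back
- oil_bottle_mid (a point): bystander: centre of a loose white plastic oil bottle with a black cap, 56 mm in diameter, 130 mm tall, standing upright
- hex_key_mid (a point): bystander: middle of the long leg of a loose L-shaped hex key, 128 mm long, 8 mm thick, lying flat
- housing_mid (a point): bystander: centre of a loose aluminium bearing housing, foot 110 x 60 mm with an open round boss of 60 mm diameter, 46 mm tall
There are look-alikes about, which are no part of the job. Of the things shaped like the part that bears shaft_mid, the bare steel one is meant.

How it is judged (in metres and radians):
On the way, in this order (a step that is already met when the one before it is completed fails the run):
1. the shaft lies in the V, in line with it, with its leading end still short of the stop by at least 15 mm (x of shaft_mid in the frame of fixture between -0.11 and -0.01 m and y of shaft_mid in the frame of fixture between -0.002 and 0.002 m and z of shaft_mid in the frame of fixture below 0.0747 m and angle between the x axis of shaft_mid and the x axis of fixture, either way round below 0.05 rad), for 0.2 s.
2. the shaft, in line with the V, is pressed against the stop with at least 1 N (contact force between shaft and stop_c0 above 1 N and angle between the x axis of shaft_mid and the x axis of fixture, either way round below 0.05 rad), for 0.02 s.
At the end, for the whole second after the job is handed in: the shaft lies still in the V (axis within 2 mm of its seat, within 2 degrees of the groove), its end within 1.5 mm of the stop's face, and the stop has not been shifted by over 1.5 mm (distance between shaft_mid and stop_face below 0.0565 m and y of shaft_mid in the frame of fixture between -0.002 and 0.002 m and z of shaft_mid in the frame of fixture below 0.0747 m and angle between the x axis of shaft_mid and the x axis of fixture, either way round below 0.04 rad and distance of stop_face from where it was at the start of the episode below 0.0015 m and linear speed of shaft below 0.01 m/s); the robot touches nothing.
It fails at once if the stop is shoved out of its setting by over 1.5 mm (distance of stop_face from where it was at the start of the episode above 0.0015 m).
It fails at once if the shaft is dropped or rammed into the fixture (over 60 N) (contact force between shaft and fixture above 60 N).
It fails at once if the oil bottle, hex key or bearing housing is moved by over 20 mm (distance of any of oil_bottle_mid, hex_key_mid, housing_mid from where it was at the start of the episode above 0.02 m).
It also fails if it takes over 61 s, if anything falls off the work surface, if the arm or the gripper's body presses on something with over 40 N, if the wrist force passes 120 N, or if a joint passes its speed limit or range.

ROBOT

A 7-joint arm with a two-finger parallel gripper is mounted at the origin on the work surface. World frame = base frame: x ahead of the robot, y to its left, z up, the work surface at z = 0. Lengths are in mm, angles in rad, forces in N, time in s.
With the tool pointing down it reaches from about 400 to 900 mm from the base axis. Payload 5.5 kg.
Tool frame: the origin (TCP) lies on the centre line of the jaws, within the pads' length; the fingertips stand manip.nose_length ahead of it and the grasp point (between the pads) lies 2 mm behind it (manip.nose_length is the distance from the TCP to the fingertips, in mm); x points along the fingers, z is the direction in which the jaws open and shut, and the axes are right-handed (so a half turn about x gives the same grasp; the last joint's range is limited). The gripper opens to 92 mm and grips with 3 to 60 N. Pads are 19 mm wide; open, the fingers measure 130 mm over their backs; the gripper's body (75 mm by 190 mm) begins 47 mm behind the grasp point.
Start: joints at [-0.891, 0.501, -0.427, 1.55, 0.221, 1.138, -0.21], TCP at [263.108, 594.368, 243.729] pointing down, gripper open.
Joint ranges: [-2.88, 2.88], [-0.31, 2.03], [-1.54, 1.56], [0.2, 2.42], [-1.41, 4.55], [0.19, 2.02], [-2.57, 2.57]. Speed limits (rad/s): [2.57, 2.57, 3.14, 3.14, 3.14, 3.14, 3.14].

INTERFACE

Orientations are given as a unit quaternion [w, x, y, z].
In Python, from bench import status, cams, close_job, manip gives the robot as it stands.
- The arm moves only by the tool send_rows, never from a script. Its argument "deltas" is a list of rows, each a list of 3 entries, a list of its own where there are three numbers: the finger opening in m, from 0 to 0.0918, then the shift along the tool's x, y, z in m, then the turn, a rotation vector about the tool's x, y, z in units of 5 degrees (1.0 is 5 degrees). A call has 1 to 5 rows; each row shifts and turns the commanded pose from where the row before left it, along the tool's axes as they then stand; what a row does not reach is not made up. A row lasts 1/12 s, in which the tool goes at most 41.7 mm and 7.16 degrees, less where a joint would pass 70% of its speed; a pose out of reach is approached as far as the arm can. A call with a gripper value outside its range is refused whole. The fingers move at their own pace and stop on an object; "newtons" is the grip in N (left out, the last holds). Time passes only in rows, so rows that do not move let the fingers close. It gives the time, the measured TCP pose, the force and the opening at its end, in the units of the state.
- status.get_state(): the state, without advancing time (a new reading comes with each control period).
- cams.camera(name): name is "scene" or "top" or "wrist"; returns (picture, depth): 420x560x3 uint8, blue, green, red; 420x560 float32, mm along the optical axis (not along the pixel's ray), 0 where there is no reading.
- cams.calibration(name): a dict with "vertical_fov" (degrees; the focal length in pixels is half the picture's height over the tangent of half this angle, whatever the lens; pixels are square), "cx", "cy" (the principal point, pixels), "eye" and "attitude" of the camera in the world. Camera axes: x right, y up, looking along -z (the intrinsics and any distortion apply to the point x, -y, -z); pixel columns grow to the right and rows downward; lengths in mm; the calibration is good to about 2 mm. A picture is of the moment at which its call begins: read the wrist's pose just before it. calibration takes no time and is no camera call; for the wrist camera it gives the pose at the moment of the call.
- close_job(): hands the job in, once; it reports no verdict.
Trained networks look in the newest picture that a camera, given by its name, has taken for a name from the list of things; names that differ only in an ending like _2 or _b are one class to them, and where a whole thing is asked for, a point or a joint stands for the part that bears it (a point fixed in the world has none). Each returns a list of dicts, best first, with "conf" (0 to 1); they miss things now and then, are a little off and sometimes report something else, mostly with a low value. They report only what shows in the picture. A call takes as long as a camera call. They do not tell look-alikes from the thing itself.
- cams.trace(camera, target): "pixels" (420x560 bool, what is visible of it) and "position" ([column, row] in pixels, amid what is visible of it).
- cams.spot_point(camera, target): "position" ([column, row] in pixels: a listed point, or the origin of a listed thing).
The state is a dict: "time_s": time; "joint_pos": joint angles; "qvel": joint speeds; "joint_torque": joint torques, N m; "tool_pos": TCP position; "tool_rot": TCP orientation; "wrist_force": force on the tool from outside, world axes, zero at the start; "torque": the same for the moment, N m; "grip_width": finger opening in mm.
Only numpy, scipy, OpenCV 4.12 (cv2) and the standard library are available. Lean on these libraries where they do the work, as an engineer would, in place of code of your own. Each camera call takes 0.05 s, during which the arm holds its last target.

## Working session

There is one attempt and no reset: what is moved stays moved. The work goes in short steps, Python scripts to look and compute and a tool call to move; the robot and the scene stay as the last step left them, time stands still between calls to the robot, and variables do not carry over. Pictures are saved under pics/ and viewed, and the job is handed in when it is done.

Besides the shell and the picture viewer there is one more tool, called after ">>>" by a JSON object that holds its "api" and its "payload", one argument or row to a line. send_rows: Moves the arm, as the interface text tells. Its arguments: {"type":"object","properties":{"deltas":{"type":"array"},"newtons":{"type":"number"}},"required":["deltas"]}

```bash
ls; mkdir -p pics
cat > h.py <<'E'
import numpy as np, cv2
from bench import status, cams, close_job, manip
from scipy.spatial.transform import Rotation as R
def rot(q): return R.from_quat([q[1],q[2],q[3],q[0]])
E
python3 - <<'E'
from h import *
s=status.get_state(); print(s); print(manip.nose_length)
for n in("scene","top","wrist"):
    c=cams.calibration(n); print(n,c)
    p,d=cams.camera(n); cv2.imwrite(f"pics/{n}0.png",p); np.save(f"{n}0.npy",d)
E
```

```text
pics
{'time_s': 0.0, 'joint_pos': array([-0.89083266,  0.50183772, -0.4267659 ,  1.55142423,  0.22081883,
        1.13828898, -0.21028144]), 'qvel': array([ 6.27933354e-04,  5.39006422e-04,  3.96902827e-04,  9.22814311e-05,
       -4.69299417e-04, -1.15253087e-04,  6.15935210e-04]), 'joint_torque': array([-9.90221233e-04, -5.66573560e+01, -5.81643328e+00, -2.79128695e+01,
       -6.86701946e-02,  3.04955360e-02,  1.72642908e-04]), 'tool_pos': array([262.92003948, 593.74133035, 242.693154  ]), 'tool_rot': array([ 0.59204022, -0.38611555,  0.59318238,  0.38540605]), 'wrist_force': array([ 0.37072554, -0.38394159,  0.97184082]), 'torque': array([-0.00610859, -0.02026792,  0.02240451]), 'grip_width': 91.97707951201974}
17.0
scene {'vertical_fov': 56.83893496445049, 'cx': 281.42316728649575, 'cy': 210.02594491067657, 'eye': array([988.6442875 , 241.4454609 , 749.96933907]), 'attitude': array([0.43225661, 0.14909866, 0.28486392, 0.84248226])}
top {'vertical_fov': 57.52134414102916, 'cx': 275.80457711730054, 'cy': 210.1204058329566, 'eye': array([484.82290583, -17.15639429, 843.82606975]), 'attitude': array([ 0.7061754 ,  0.02730086, -0.05738909, -0.70517903])}
wrist {'vertical_fov': 58.6484452587602, 'cx': 286.9349843744183, 'cy': 211.3735718503082, 'eye': array([199.95223881, 622.09875535, 384.27926566]), 'attitude': array([ 0.83111411, -0.10826516, -0.06996438,  0.54095561])}
```

View pics/top0.png

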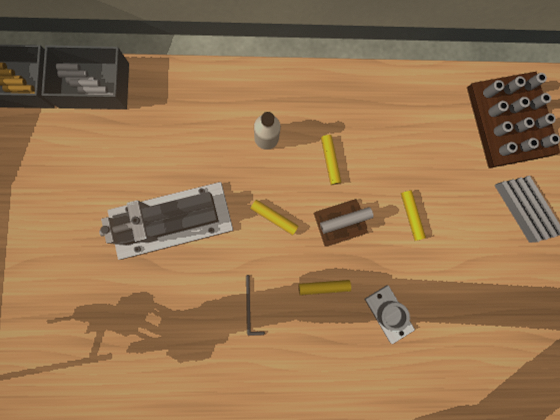

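View pics/scene0.png

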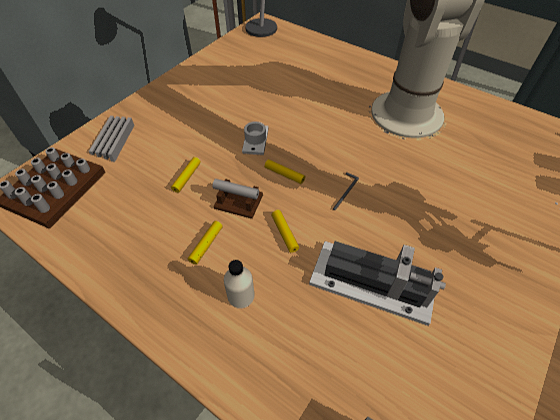

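View pics/wrist0.png

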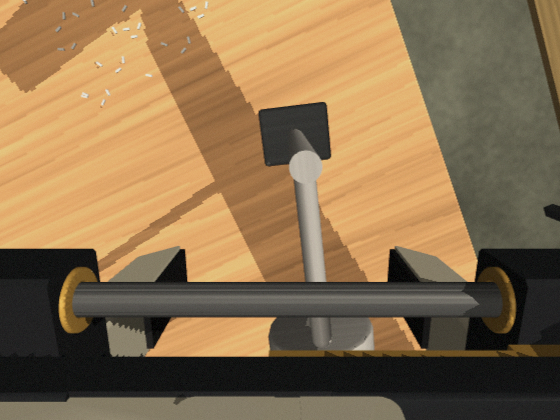

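```bash
cat >> h.py <<'E'
def world(n,uv,dep,c=None):
    c=c or cams.calibration(n); f=210/np.tan(np.radians(c['vertical_fov']/2))
    uv=np.atleast_2d(uv).astype(float); dep=np.atleast_1d(dep)
    p=np.stack([(uv[:,0]-c['cx'])/f*dep,-(uv[:,1]-c['cy'])/f*dep,-dep],1)
    return rot(c['attitude']).apply(p)+c['eye']
def cloud(n,m,d,c=None):
    r,cc=np.nonzero(m&(d>0)); return world(n,np.stack([cc,r],1),d[r,cc],c)
E
python3 - <<'E'
from h import *
np.set_printoptions(precision=1,suppress=True)
for n in("top","scene"):
    d=np.load(f"{n}0.npy")
    for t in ("shaft_mid","rack","fixture","oil_bottle_mid","hex_key_mid","housing_mid"):
        for r in cams.trace(n,t)[:5]:
            P=cloud(n,r['pixels'],d); 
            print(n,t,round(r['conf'],2),np.round(r['position']),r['pixels'].sum(),np.median(P,0),np.percentile(P[:,2],[2,50,98]))
    for t in ("shaft_mid","rack","fixture","groove_mid","clamp","stop_bracket"):
        for r in cams.spot_point(n,t)[:5]:
            u,v=np.round(r['position']).astype(int); print(n,t,round(r['conf'],2),r['position'],world(n,r['position'],d[v,u]))
    # table check
    yy,xx=np.mgrid[60:420:40,20:540:40]
    P=world(n,np.stack([xx.ravel(),yy.ravel()],1),d[yy.ravel(),xx.ravel()]); print(np.sort(P[:,2]))
E
```

```text
top shaft_mid 0.87 [346. 217.] 593 [ 559.2 -196.    58.7] [48.  58.7 62.2]
top shaft_mid 0.84 [329. 160.] 529 [ 693.  -173.2   22.5] [10.2 22.5 26.6]
top shaft_mid 0.81 [278. 218.] 590 [566.8 -50.6  22.3] [-1.  22.3 26.3]
top shaft_mid 0.56 [325. 284.] 598 [ 419.7 -154.5   22.6] [10.8 22.6 26.6]
top shaft_mid 0.19 [338. 229.] 1119 [ 552.4 -192.3   12.2] [ 8.5 12.2 43.1]
top rack 0.6 [338. 226.] 1132 [ 550.4 -193.3   12.2] [ 7.  12.2 44.6]
top fixture 0.78 [167. 222.] 6165 [555.6 175.3  60.5] [ 12.2  60.5 113.7]
top oil_bottle_mid 0.74 [266. 131.] 831 [738.7 -30.8  87.5] [ -0.4  87.5 131.3]
top oil_bottle_mid 0.3 [389. 315.] 1472 [ 364.2 -294.4   16.4] [ 8.9 16.4 47.3]
top hex_key_mid 0.78 [249. 310.] 190 [370.9   6.7   7.1] [ 3.2  7.1 10.2]
top housing_mid 0.69 [389. 312.] 1599 [ 362.3 -294.1   14.7] [ 0.3 14.7 47.2]
top housing_mid 0.19 [165. 219.] 6311 [555.4 175.7  60.1] [ 11.7  60.1 113.7]
top shaft_mid 0.95 [345.5, 217.2] [[ 565.2 -195.8   58.8]]
top shaft_mid 0.93 [411.1, 214.4] [[ 575.9 -350.5   19.7]]
top shaft_mid 0.84 [325.5, 283.8] [[ 426.4 -157.8   22.9]]
top shaft_mid 0.
[... 2811 characters left out ...]
8.9 -132.9
  -64.7   -4.6   -3.8   -3.2   -3.    -3.    -2.9   -2.8   -2.7   -2.7
   -2.6   -2.5   -2.5   -2.3   -2.3   -2.    -2.    -1.9   -1.9   -1.8
   -1.8   -1.7   -1.7   -1.7   -1.6   -1.6   -1.5   -1.4   -1.4   -1.3
   -1.3   -1.3   -1.2   -1.1   -1.1   -0.9   -0.8   -0.8   -0.8   -0.8
   -0.7   -0.7   -0.6   -0.5   -0.5   -0.5   -0.4   -0.3   -0.3   -0.3
   -0.2   -0.1   -0.     0.     0.1    0.1    0.1    0.1    0.2    0.2
    0.2    0.5    0.5    0.6    1.1    1.1    1.1    1.1    1.1    1.2
    1.2    1.3    1.3    1.5    1.6    1.7    1.7    1.7    1.9    2.5
    2.6    2.6    3.9    6.6   13.6   14.9   18.6   20.6   22.1   25.9
   44.4   47.1   57.9   63.1   65.1   99.   210. ]
```

Run:
```python
from h import *
np.set_printoptions(precision=2,suppress=True)
for n in("top","scene"):
    d=np.load(f"{n}0.npy")
    P=cloud(n,np.ones_like(d,bool),d)
    S=P[(abs(P[:,0]-565)<70)&(abs(P[:,1]+195)<75)&(P[:,2]>46)&(P[:,2]<70)]
    # remove rests: z>50
    S=S[S[:,2]>50]
    r=cv2.minAreaRect(S[:,:2].astype(np.float32)); print(n,'shaft',r,np.percentile(S[:,2],95))
    u=np.linalg.svd(S[:,:2]-S[:,:2].mean(0))[2][0] if len(S)<5000 else 0; print(S[:,:2].mean(0),u,np.degrees(np.arctan2(u[1],u[0])))
    F=P[(abs(P[:,0]-560)<110)&(abs(P[:,1]-175)<170)]
    for lo,hi in((10,20),(58,69),(85,95),(96,108),(108,125)):
        G=F[(F[:,2]>lo)&(F[:,2]<hi)]
        if len(G)>5: print(lo,hi,len(G),cv2.minAreaRect(G[:,:2].astype(np.float32)),G.mean(0))
    p=cv2.imread(f"pics/{n}0.png"); 
    c=p[170:270,90:250] if n=="top" else p[230:330,300:460]
    cv2.imwrite(f"pics/{n}crop.png",cv2.resize(c,(800,500),interpolation=2))
```

```text
top shaft ((559.5963745117188, -198.40887451171875), (24.150556564331055, 109.7900161743164), 17.89931869506836) 61.84674778232977
[ 559.23 -197.38] [ 0.3  -0.95] -72.25756199207794
10 20 2383 ((562.5677490234375, 176.50521850585938), (110.41170501708984, 250.27391052246094), 14.59822940826416) [557.26 154.81  14.65]
58 69 2274 ((561.1060791015625, 179.82830810546875), (75.32909393310547, 207.94393920898438), 14.519229888916016) [564.27 167.78  63.84]
85 95 175 ((543.5416259765625, 246.22860717773438), (75.63494110107422, 83.38909912109375), 15.240219116210938) [536.18 271.82  88.45]
96 108 107 ((543.2484741210938, 246.17393493652344), (74.39212799072266, 83.88417053222656), 14.734684944152832) [540.31 248.09 102.09]
108 125 493 ((552.0196533203125, 216.50570678710938), (76.47735595703125, 22.55571937561035), 15.016607284545898) [551.62 215.78 113.28]
scene shaft ((562.2245483398438, -194.11849975585938), (24.947172164916992, 109.63531494140625), 18.123430252075195) 60.97940647720316
[ 564.19 -191.85] [-0.32  0.95] 108.3946754742878
10 20 1982 ((570.4857177734375, 155.09896850585938), (111.17831420898438, 301.4057922363281), 14.523687362670898) [598.24 176.02  14.57]
58 69 2125 ((563.31103515625, 186.41873168945312), (74.28662872314453, 212.5895233154297), 14.345526695251465) [568.12 174.65  63.72]
85 95 176 ((547.9244384765625, 250.50347900390625), (72.39132690429688, 82.97264099121094), 14.678624153137207) [551.43 270.26  88.86]
96 108 116 ((548.7404174804688, 250.88861083984375), (72.3969955444336, 83.64078521728516), 14.525858879089355) [558.52 255.37 101.96]
108 125 434 ((553.91748046875, 220.36782836914062), (77.117919921875, 22.592294692993164), 13.825956344604492) [555.97 220.63 113.39]
```

View pics/topcrop.png

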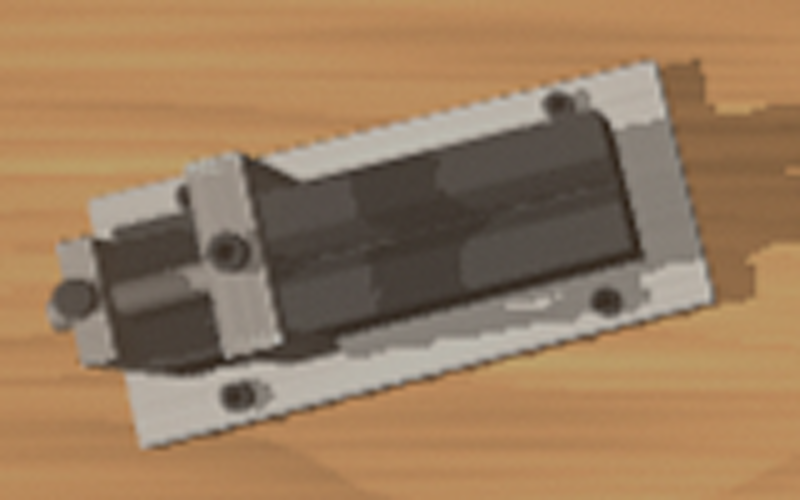

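View pics/scenecrop.png

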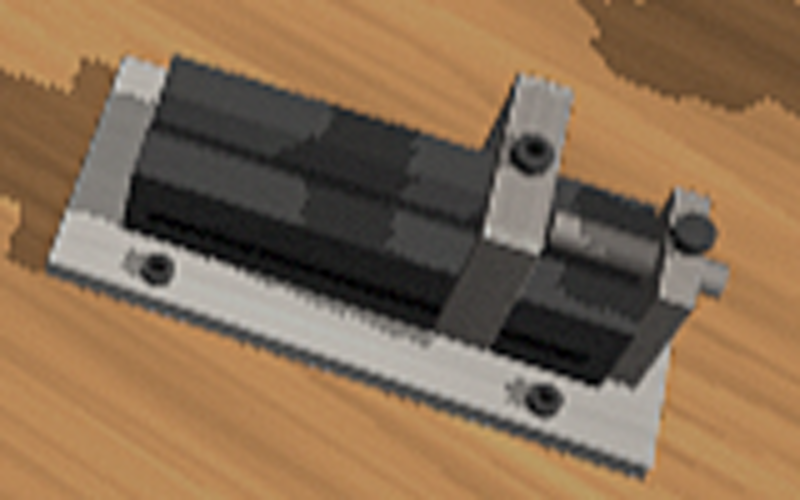

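```bash
cat >> h.py <<'E'
def yawR(jaw_deg):
    z=np.array([np.cos(np.radians(jaw_deg)),np.sin(np.radians(jaw_deg)),0]); x=np.array([0,0,-1.]); y=np.cross(z,x)
    return R.from_matrix(np.stack([x,y,z],1))
def plan(tgt,jaw_deg,s=None):
    s=s or status.get_state(); r0=rot(s['tool_rot']); r1=yawR(jaw_deg)
    rv=(r0.inv()*r1).as_rotvec(degrees=True)/5
    d=np.array(tgt)-s['tool_pos']
    print('t',round(s['time_s'],2),'pos',s['tool_pos'],'turn(5deg units)',rv,'shift before turn',r0.inv().apply(d)/1000,'after turn',r1.inv().apply(d)/1000,'F',s['wrist_force'],'w',s['grip_width'])
E
python3 - <<'E'
from h import *
np.set_printoptions(precision=4,suppress=True)
s=status.get_state(); print(rot(s['tool_rot']).as_matrix())
for a in(18,198): plan([561,-197,240],a)
c=cams.calibration('wrist'); r=rot(s['tool_rot']).inv()
print(r.apply(c['eye']-s['tool_pos']), (r*rot(c['attitude'])).as_matrix())
E
```

```text
[[-0.     -0.9144  0.4048]
 [ 0.      0.4048  0.9144]
 [-1.      0.      0.    ]]
t 1.35 pos [263.1103 594.3698 243.7234] turn(5deg units) [ 9.6242  0.0001 -0.0004] shift before turn [ 0.0037 -0.5927 -0.603 ] after turn [ 0.0037 -0.8447  0.0388] F [-0.2    -0.0312  1.4896] w 91.65998033245492
t 1.35 pos [263.1103 594.3698 243.7234] turn(5deg units) [-26.3758   0.0005   0.0001] shift before turn [ 0.0037 -0.5927 -0.603 ] after turn [ 0.0037  0.8447 -0.0388] F [-0.2    -0.0312  1.4896] w 91.65998033245492
[-141.5      69.0662    0.1417] [[-0.0009  0.2557 -0.9668]
 [-0.0002  0.9668  0.2557]
 [ 1.      0.0004 -0.0008]]
```

>>> {"api": "send_rows", "payload": {
  "deltas": [
    [0.0918, [0, 0, 0], [1.375, 0, 0]],
    [0.0918, [0, 0, 0], [1.375, 0, 0]],
    [0.0918, [0, 0, 0], [1.375, 0, 0]],
    [0.0918, [0, 0, 0], [1.375, 0, 0]],
    [0.0918, [0, 0, 0], [1.375, 0, 0]]
  ]
}}

```text
time_s: 1.77
tool_pos: [263.1, 594.4, 243.7]
tool_rot: [0.681, -0.191, 0.681, 0.191]
wrist_force: [-0.5, 0.2, -0.7]
grip_width: 91.8
```

>>> {"api": "send_rows", "payload": {
  "deltas": [
    [0.0918, [0, 0, 0], [1.375, 0, 0]],
    [0.0918, [0, 0, 0], [1.375, 0, 0]],
    [0.0918, [0, -0.038, 0.0018], [0, 0, 0]],
    [0.0918, [0, -0.038, 0.0018], [0, 0, 0]],
    [0.0918, [0, -0.038, 0.0018], [0, 0, 0]]
  ]
}}

```text
time_s: 2.18
tool_pos: [303.1, 486.8, 243.4]
tool_rot: [0.698, -0.111, 0.698, 0.111]
wrist_force: [1.2, 0.6, 0.9]
grip_width: 92.1
```

>>> {"api": "send_rows", "payload": {
  "deltas": [
    [0.0918, [0, -0.038, 0.0018], [0, 0, 0]],
    [0.0918, [0, -0.038, 0.0018], [0, 0, 0]],
    [0.0918, [0, -0.038, 0.0018], [0, 0, 0]],
    [0.0918, [0, -0.038, 0.0018], [0, 0, 0]],
    [0.0918, [0, -0.038, 0.0018], [0, 0, 0]]
  ]
}}

```text
time_s: 2.6
tool_pos: [371.1, 308.0, 244.0]
tool_rot: [0.699, -0.11, 0.698, 0.111]
wrist_force: [1.1, 1.0, 0.2]
grip_width: 92.0
```

Run:
```python
from h import *
np.set_printoptions(precision=4,suppress=True)
plan([561,-197,240],18)
p,d=cams.camera('wrist'); cv2.imwrite("pics/w1.png",p); np.save("w1.npy",d)
```

```text
t 2.6 pos [371.0948 308.0088 244.011 ] turn(5deg units) [ 0.0012  0.0079 -0.0039] shift before turn [ 0.0038 -0.539   0.0245] after turn [ 0.004  -0.539   0.0246] F [1.1403 0.9804 0.235 ] w 92.00667231942361
```

View pics/w1.png

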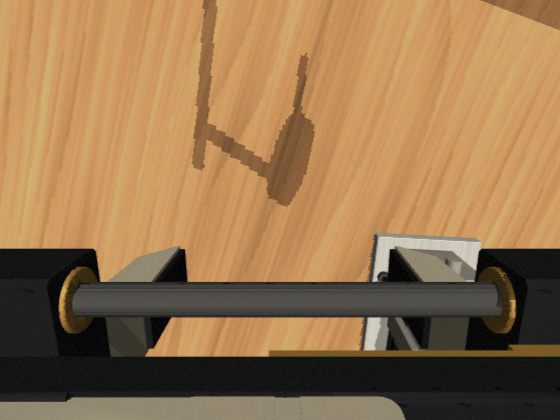

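>>> {"api": "send_rows", "payload": {
  "deltas": [
    [0.0918, [0, -0.036, 0.0146], [0, 0, 0]],
    [0.0918, [0, -0.036, 0.0146], [0, 0, 0]],
    [0.0918, [0, -0.036, 0.0146], [0, 0, 0]],
    [0.0918, [0, -0.036, 0.0146], [0, 0, 0]],
    [0.0918, [0, -0.036, 0.0146], [0, 0, 0]]
  ]
}}

```text
time_s: 3.07
tool_pos: [496.8, 159.8, 244.1]
tool_rot: [0.699, -0.111, 0.698, 0.111]
wrist_force: [0.3, 1.2, 0.3]
grip_width: 91.6
```

>>> {"api": "send_rows", "payload": {
  "deltas": [
    [0.0918, [0, -0.036, 0.0146], [0, 0, 0]],
    [0.0918, [0, -0.036, 0.0146], [0, 0, 0]],
    [0.0918, [0, -0.036, 0.0146], [0, 0, 0]],
    [0.0918, [0, -0.036, 0.0146], [0, 0, 0]],
    [0.0918, [0, 0, 0], [0, 0, 0]]
  ]
}}

```text
time_s: 3.48
tool_pos: [600.1, 33.0, 243.8]
tool_rot: [0.7, -0.109, 0.698, 0.105]
wrist_force: [0.5, -2.0, 0.7]
grip_width: 91.8
```

Run:
```python
from h import *
np.set_printoptions(precision=4,suppress=True)
plan([561,-197,240],18)
c=cams.calibration('wrist')
p,d=cams.camera('wrist'); cv2.imwrite("pics/w2.png",p); np.save("w2.npy",d); np.save("w2c.npy",c,allow_pickle=True)
```

```text
t 3.48 pos [600.0777  33.0048 243.8361] turn(5deg units) [-0.1177  0.0218  0.0673] shift before turn [ 0.0048 -0.2077 -0.1061] after turn [ 0.0038 -0.2067 -0.1082] F [ 0.5334 -1.9743  0.727 ] w 91.80071243234855
```

View pics/w2.png

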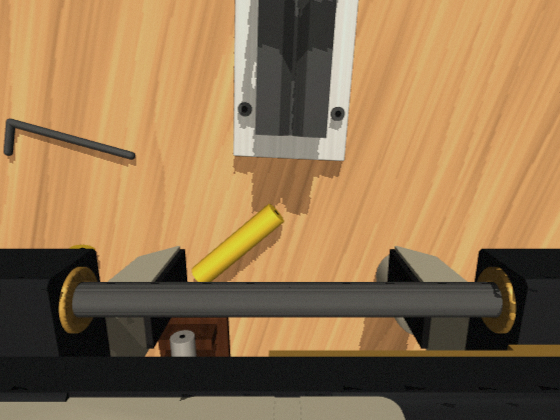

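>>> {"api": "send_rows", "payload": {
  "deltas": [
    [0.0918, [0, -0.034, -0.0121], [0, 0, 0]],
    [0.0918, [0, -0.034, -0.0121], [0, 0, 0]],
    [0.0918, [0, -0.034, -0.0121], [0, 0, 0]],
    [0.0918, [0, -0.034, -0.0121], [0, 0, 0]],
    [0.0918, [0, -0.034, -0.0121], [0, 0, 0]]
  ]
}}

```text
time_s: 3.95
tool_pos: [590.5, -138.0, 243.8]
tool_rot: [0.698, -0.111, 0.698, 0.112]
wrist_force: [1.4, 0.2, -0.1]
grip_width: 91.7
```

>>> {"api": "send_rows", "payload": {
  "deltas": [
    [0.0918, [0, -0.034, -0.0121], [0, 0, 0]],
    [0.0918, [0, -0.034, -0.0121], [0, 0, 0]],
    [0.0918, [0, -0.034, -0.0121], [0, 0, 0]],
    [0.0918, [0, -0.034, -0.0121], [0, 0, 0]],
    [0.0918, [0, 0, 0], [0, 0, 0]]
  ]
}}

```text
time_s: 4.37
tool_pos: [584.2, -291.5, 243.9]
tool_rot: [0.698, -0.109, 0.7, 0.105]
wrist_force: [-1.0, -1.6, 0.7]
grip_width: 91.6
```

>>> {"api": "send_rows", "payload": {
  "deltas": [
    [0.0918, [0, 0, 0], [0, 0, 0]],
    [0.0918, [0, 0, 0], [0, 0, 0]]
  ]
}}

```text
time_s: 4.53
tool_pos: [587.1, -280.6, 243.4]
tool_rot: [0.698, -0.11, 0.698, 0.112]
wrist_force: [0.7, 1.7, 0.5]
grip_width: 91.6
```

Run:
```python
from h import *
np.set_printoptions(precision=4,suppress=True)
plan([561,-197,240],18)
c=cams.calibration('wrist')
p,d=cams.camera('wrist'); cv2.imwrite("pics/w3.png",p); np.save("w3.npy",d); np.save("w3c.npy",c,allow_pickle=True)
P=cloud('wrist',np.ones_like(d,bool),d,c)
S=P[(abs(P[:,0]-561)<70)&(abs(P[:,1]+197)<75)&(P[:,2]>46)&(P[:,2]<70)]
S=S[S[:,2]>50]
print(len(S),cv2.minAreaRect(S[:,:2].astype(np.float32)),np.percentile(S[:,2],[50,95,99]))
k=S[:,2]>57; m=S[k].mean(0); u=np.linalg.svd(S[k][:,:2]-m[:2],full_matrices=False)[2][0]; print(m,np.degrees(np.arctan2(u[1],u[0])))
T=P[(abs(P[:,2])<8)]; print(np.median(T[:,2]))
```

```text
t 4.53 pos [ 587.0613 -280.64    243.386 ] turn(5deg units) [ 0.0107  0.0037 -0.0203] shift before turn [0.0035 0.0876 0.0011] after turn [0.0034 0.0876 0.0011] F [0.6561 1.6847 0.5301] w 91.6127808863836
3943 ((560.2083129882812, -197.74575805664062), (24.15890884399414, 109.90589904785156), 17.494909286499023) [59.7263 62.0389 62.691 ]
[ 559.2134 -195.1319   60.1237] 107.69098772547807
0.4864211294269012
```

View pics/w3.png

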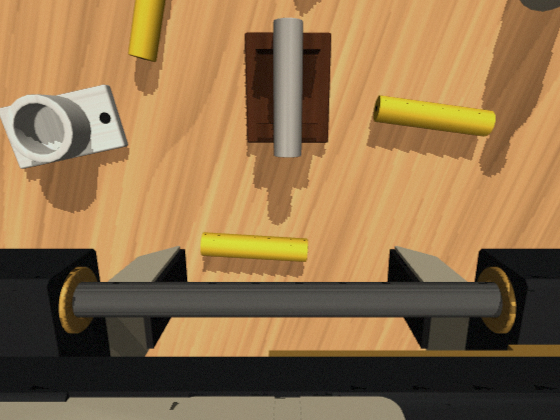

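>>> {"api": "send_rows", "payload": {
  "deltas": [
    [0.0918, [0.02, 0.02, 0], [0, 0, 0]],
    [0.0918, [0.025, 0.025, 0], [0, 0, 0]],
    [0.0918, [0.03, 0.022, 0], [0, 0, 0]],
    [0.0918, [0.03, 0.015, 0], [0, 0, 0]],
    [0.0918, [0.02, 0.005, 0], [0, 0, 0]]
  ]
}}

```text
time_s: 5.0
tool_pos: [558.6, -192.6, 116.3]
tool_rot: [0.697, -0.111, 0.699, 0.115]
wrist_force: [-0.3, 0.8, -1.0]
grip_width: 92.0
```

>>> {"api": "send_rows", "payload": {
  "deltas": [
    [0.0918, [0.01, 0, 0], [0, 0, 0]],
    [0.0918, [0, 0, 0], [0, 0, 0]],
    [0.0918, [0, 0, 0], [0, 0, 0]]
  ]
}}

```text
time_s: 5.25
tool_pos: [560.6, -199.4, 109.2]
tool_rot: [0.698, -0.111, 0.698, 0.111]
wrist_force: [1.2, -0.1, -0.5]
grip_width: 91.8
```

Run:
```python
from h import *
np.set_printoptions(precision=4,suppress=True)
plan([560,-197.7,59.7],17.7)
```

```text
t 5.25 pos [ 560.6266 -199.3806  109.2044] turn(5deg units) [0.0731 0.0046 0.0033] shift before turn [ 0.0495  0.0018 -0.0001] after turn [ 0.0495  0.0018 -0.0001] F [ 1.2277 -0.1336 -0.5229] w 91.76970392820193
```

>>> {"api": "send_rows", "payload": {
  "deltas": [
    [0.0918, [0.012, 0.001, 0], [0.07, 0, 0]],
    [0.0918, [0.013, 0.0005, 0], [0, 0, 0]],
    [0.0918, [0.012, 0, 0], [0, 0, 0]],
    [0.0918, [0.009, 0, 0], [0, 0, 0]],
    [0.0918, [0.0035, 0, 0], [0, 0, 0]]
  ]
}}

```text
time_s: 5.67
tool_pos: [558.1, -198.2, 57.0]
tool_rot: [0.698, -0.108, 0.7, 0.109]
wrist_force: [0.5, 0.5, -1.0]
grip_width: 91.8
```

>>> {"api": "send_rows", "payload": {
  "deltas": [
    [0.0918, [0, 0, 0], [0, 0, 0]],
    [0.0918, [0, 0, 0], [0, 0, 0]],
    [0.0918, [0, 0, 0], [0, 0, 0]]
  ]
}}

```text
time_s: 5.92
tool_pos: [559.8, -198.6, 59.5]
tool_rot: [0.699, -0.108, 0.699, 0.108]
wrist_force: [-0.2, 0.6, 0.2]
grip_width: 92.2
```

Run:
```python
from h import *
np.set_printoptions(precision=4,suppress=True)
plan([560,-197.7,59.7],17.7)
p,d=cams.camera('wrist'); cv2.imwrite("pics/w4.png",p)
```

```text
t 5.92 pos [ 559.764  -198.6278   59.5122] turn(5deg units) [-0.0135  0.0059  0.0044] shift before turn [-0.0002  0.0008  0.0005] after turn [-0.0002  0.0008  0.0005] F [-0.1712  0.5963  0.1536] w 92.18265311602362
```

View pics/w4.png

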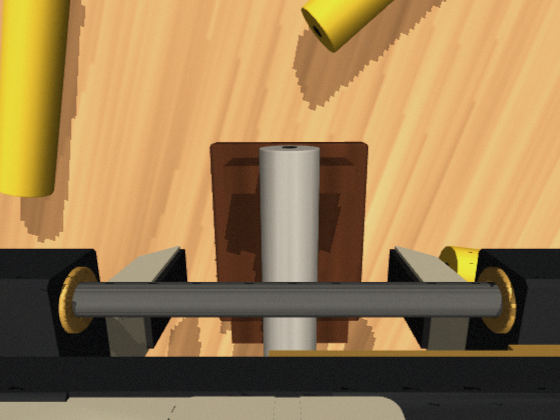

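The shaft (centre column ≈ 289) lies midway between the open fingers (about columns 185 and 390), over the rack. I'm closing on it.

>>> {"api": "send_rows", "payload": {
  "deltas": [
    [0.04, [0, 0, 0], [0, 0, 0]],
    [0.03, [0, 0, 0], [0, 0, 0]],
    [0.02, [0, 0, 0], [0, 0, 0]],
    [0.01, [0, 0, 0], [0, 0, 0]],
    [0.01, [0, 0, 0], [0, 0, 0]]
  ],
  "newtons": 30
}}

```text
time_s: 6.38
tool_pos: [559.5, -198.3, 59.4]
tool_rot: [0.699, -0.108, 0.699, 0.108]
wrist_force: [0.5, -0.0, 0.3]
grip_width: 63.0
```

>>> {"api": "send_rows", "payload": {
  "deltas": [
    [0.01, [0, 0, 0], [0, 0, 0]],
    [0.01, [0, 0, 0], [0, 0, 0]],
    [0.01, [0, 0, 0], [0, 0, 0]],
    [0.01, [0, 0, 0], [0, 0, 0]],
    [0.01, [0, 0, 0], [0, 0, 0]]
  ]
}}

```text
time_s: 6.8
tool_pos: [559.4, -198.3, 59.1]
tool_rot: [0.699, -0.108, 0.699, 0.109]
wrist_force: [0.6, -0.2, 0.5]
grip_width: 29.6
```

>>> {"api": "send_rows", "payload": {
  "deltas": [
    [0.01, [0, 0, 0], [0, 0, 0]],
    [0.01, [0, 0, 0], [0, 0, 0]],
    [0.01, [0, 0, 0], [0, 0, 0]],
    [0.01, [0, 0, 0], [0, 0, 0]]
  ]
}}

```text
time_s: 7.13
tool_pos: [560.6, -197.9, 59.4]
tool_rot: [0.699, -0.109, 0.698, 0.109]
wrist_force: [5.2, 1.3, -2.1]
grip_width: 24.1
```

>>> {"api": "send_rows", "payload": {
  "deltas": [
    [0.01, [-0.005, 0, 0], [0, 0, 0]],
    [0.01, [-0.01, 0, 0], [0, 0, 0]],
    [0.01, [-0.015, 0, 0], [0, 0, 0]],
    [0.01, [-0.01, 0, 0], [0, 0, 0]],
    [0.01, [0, 0, 0], [0, 0, 0]]
  ]
}}

```text
time_s: 7.55
tool_pos: [560.2, -199.4, 101.6]
tool_rot: [0.7, -0.109, 0.698, 0.108]
wrist_force: [0.3, -0.1, -4.6]
grip_width: 24.2
```

>>> {"api": "send_rows", "payload": {
  "deltas": [
    [0.01, [0, 0, 0], [0, 0, 0]],
    [0.01, [0, 0, 0], [0, 0, 0]]
  ]
}}

```text
time_s: 7.72
tool_pos: [558.7, -198.3, 98.9]
tool_rot: [0.698, -0.108, 0.699, 0.109]
wrist_force: [-0.3, -0.2, -4.8]
grip_width: 24.3
```

Run:
```python
from h import *
np.set_printoptions(precision=4,suppress=True)
plan([560,-197.7,240],17.7)
for n in('wrist','scene'):
    p,d=cams.camera(n); cv2.imwrite(f"pics/{n}5.png",p if n=='wrist' else cv2.resize(p[120:260,150:340],(760,560)))
```

```text
t 7.72 pos [ 558.7086 -198.3002   98.8508] turn(5deg units) [-0.0125 -0.0109 -0.0065] shift before turn [-0.1412  0.0003  0.0013] after turn [-0.1411  0.0002  0.0014] F [-0.2768 -0.1738 -4.8252] w 24.282132570359547
```

View pics/wrist5.png

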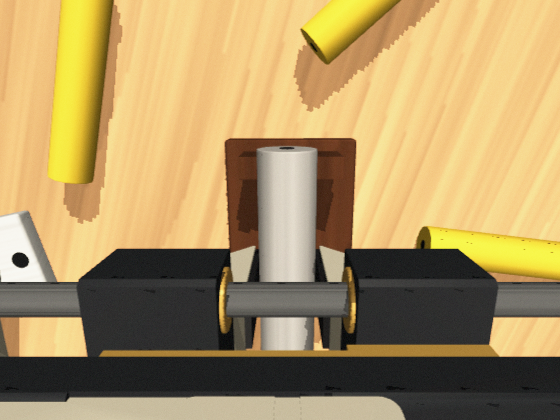

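View pics/scene5.png

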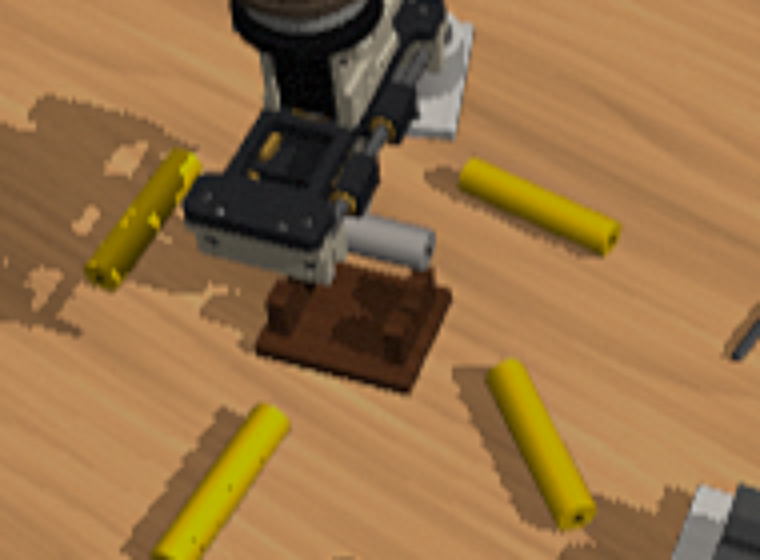

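>>> {"api": "send_rows", "payload": {
  "deltas": [
    [0.01, [-0.02, 0, 0], [-0.31, 0, 0]],
    [0.01, [-0.035, 0, 0], [-0.31, 0, 0]],
    [0.01, [-0.03, 0.015, 0.006], [0, 0, 0]],
    [0.01, [-0.02, 0.026, 0.01], [0, 0, 0]],
    [0.01, [-0.02, 0.03, 0.012], [0, 0, 0]]
  ]
}}

```text
time_s: 8.23
tool_pos: [560.1, -124.0, 225.2]
tool_rot: [0.696, -0.126, 0.696, 0.125]
wrist_force: [0.4, 0.6, -5.0]
grip_width: 24.2
```

>>> {"api": "send_rows", "payload": {
  "deltas": [
    [0.01, [-0.01, 0.03, 0.012], [0, 0, 0]],
    [0.01, [-0.006, 0.03, 0.012], [0, 0, 0]],
    [0.01, [0, 0.03, 0.012], [0, 0, 0]],
    [0.01, [0, 0.03, 0.012], [0, 0, 0]],
    [0.01, [0, 0.026, 0.01], [0, 0, 0]]
  ]
}}

```text
time_s: 8.65
tool_pos: [562.3, 37.6, 239.7]
tool_rot: [0.695, -0.127, 0.696, 0.128]
wrist_force: [0.4, -0.1, -4.6]
grip_width: 24.3
```

>>> {"api": "send_rows", "payload": {
  "deltas": [
    [0.01, [0, 0.02, 0.008], [0, 0, 0]],
    [0.01, [0, 0.01, 0.004], [0, 0, 0]],
    [0.01, [0, 0, 0], [0, 0, 0]],
    [0.01, [0, 0, 0], [0, 0, 0]],
    [0.01, [0, 0, 0], [0, 0, 0]]
  ]
}}

```text
time_s: 9.07
tool_pos: [563.5, 64.9, 239.8]
tool_rot: [0.695, -0.127, 0.696, 0.126]
wrist_force: [0.2, -0.9, -5.0]
grip_width: 24.2
```

Run:
```python
from h import *
np.set_printoptions(precision=4,suppress=True)
plan([591,65,240],14.6)
c=cams.calibration('wrist')
p,d=cams.camera('wrist'); cv2.imwrite("pics/w6.png",p); np.save("w6.npy",d); np.save("w6c.npy",c,allow_pickle=True)
plan([591,65,240],14.6)
P=cloud('wrist',np.ones_like(d,bool),d,c)
F=P[(abs(P[:,0]-560)<110)&(abs(P[:,1]-175)<170)]
for lo,hi in((10,20),(60,68),(108,125)):
    G=F[(F[:,2]>lo)&(F[:,2]<hi)]
    if len(G)>5: print(lo,hi,len(G),cv2.minAreaRect(G[:,:2].astype(np.float32)),G.mean(0))
```

```text
t 9.07 pos [563.4924  64.9025 239.7653] turn(5deg units) [ 1.2014 -0.0146  0.0147] shift before turn [-0.0003 -0.0096  0.0258] after turn [-0.0002 -0.0068  0.0266] F [ 0.2408 -0.9139 -4.9803] w 24.179714098546572
t 9.12 pos [563.5872  64.7369 239.9158] turn(5deg units) [ 1.1937 -0.0108  0.0132] shift before turn [-0.0001 -0.0094  0.0258] after turn [-0.0001 -0.0067  0.0266] F [ 0.3814  0.1917 -4.2125] w 24.16456807866646
10 20 6812 ((571.4561767578125, 143.69004821777344), (110.13963317871094, 180.27491760253906), 14.574206352233887) [566.2492 149.3495  15.5495]
60 68 10406 ((569.0801391601562, 148.96084594726562), (74.48128509521484, 141.76588439941406), 13.62822151184082) [569.4424 159.7473  64.9271]
108 125 877 ((555.3228759765625, 207.87844848632812), (75.44184875488281, 6.8897786140441895), 19.194644927978516) [565.3434 211.7404 112.7679]
```

View pics/w6.png

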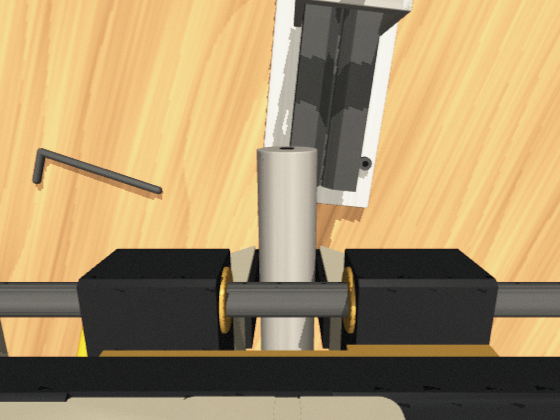

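>>> {"api": "send_rows", "payload": {
  "deltas": [
    [0.01, [0, 0, 0], [0.6, 0, 0]],
    [0.01, [0, 0, 0], [0.6, 0, 0]],
    [0.01, [0, -0.004, 0.014], [0, 0, 0]],
    [0.01, [0, -0.003, 0.0126], [0, 0, 0]],
    [0.01, [0, 0, 0], [0, 0, 0]]
  ]
}}

```text
time_s: 9.53
tool_pos: [593.5, 64.9, 240.4]
tool_rot: [0.702, -0.09, 0.701, 0.089]
wrist_force: [1.5, 1.0, -5.0]
grip_width: 24.4
```

>>> {"api": "send_rows", "payload": {
  "deltas": [
    [0.01, [0, 0, 0], [0, 0, 0]],
    [0.01, [0, 0, 0], [0, 0, 0]],
    [0.01, [0, 0, 0], [0, 0, 0]],
    [0.01, [0, 0, 0], [0, 0, 0]]
  ]
}}

```text
time_s: 9.87
tool_pos: [590.5, 66.9, 240.1]
tool_rot: [0.701, -0.091, 0.701, 0.091]
wrist_force: [0.4, -0.0, -4.9]
grip_width: 24.2
```

Run:
```python
from h import *
np.set_printoptions(precision=4,suppress=True)
plan([591,65,240],14.6)
c=cams.calibration('wrist')
p,d=cams.camera('wrist'); cv2.imwrite("pics/w7.png",p); np.save("w7.npy",d); np.save("w7c.npy",c,allow_pickle=True)
plan([591,65,240],14.6)
P=cloud('wrist',np.ones_like(d,bool),d,c)
F=P[(abs(P[:,0]-560)<110)&(abs(P[:,1]-175)<170)]
for lo,hi in((10,20),(60,68),(108,125)):
    G=F[(F[:,2]>lo)&(F[:,2]<hi)]
    if len(G)>5: print(lo,hi,len(G),cv2.minAreaRect(G[:,:2].astype(np.float32)),G.mean(0))
```

```text
t 9.87 pos [590.5005  66.9488 240.1388] turn(5deg units) [ 0.0241 -0.0066 -0.001 ] shift before turn [ 0.0001 -0.002  -0.    ] after turn [ 0.0001 -0.002  -0.    ] F [ 0.4135 -0.0201 -4.8602] w 24.165038368919788
t 9.92 pos [590.635   67.1194 240.2443] turn(5deg units) [ 0.0263 -0.0032 -0.0012] shift before turn [ 0.0002 -0.0021 -0.0002] after turn [ 0.0002 -0.0021 -0.0002] F [ 0.9212 -0.0144 -4.2034] w 24.561917587050655
10 20 7796 ((571.909423828125, 141.85813903808594), (110.25746154785156, 176.73660278320312), 14.733773231506348) [571.2205 143.3329  15.5456]
60 68 9852 ((570.806396484375, 148.29928588867188), (75.03533935546875, 139.237548828125), 14.967789649963379) [567.2421 161.6418  64.9909]
```

View pics/w7.png

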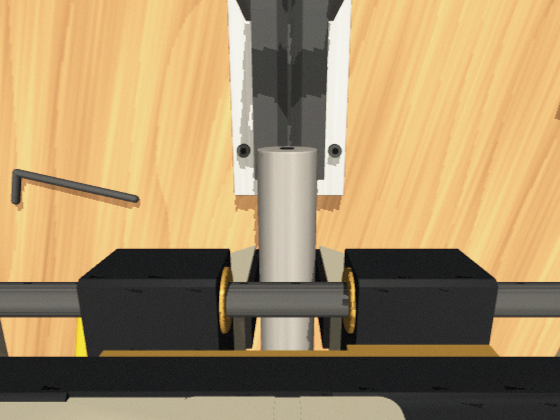

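```bash
cat > fit.py <<'E'
from h import *
from scipy.optimize import least_squares
np.set_printoptions(precision=4,suppress=True)
def groove(P,ang0=104.6,o0=(562.5,176.5)):
    o=np.array(o0)
    def fr(a,off,Q):
        u=np.array([np.cos(a),np.sin(a)]); v=np.array([-u[1],u[0]])
        q=Q[:,:2]-o; return q@u, q@v-off
    x,y=fr(np.radians(ang0),0,P)
    G=P[(x>-95)&(x<28)&(abs(y)<26)&(P[:,2]>50)&(P[:,2]<69)]
    def res(t):
        x,y=fr(np.radians(ang0+t[0]),t[1],G)
        z=65+t[2]-np.clip(10-abs(y),0,10)
        return G[:,2]-z
    best=min((least_squares(res,[0,s,0],loss='soft_l1',f_scale=1.) for s in(-4,0,4)),key=lambda r:r.cost)
    a=np.radians(ang0+best.x[0]);x,y=fr(a,best.x[1],G)
    # block edges
    B=P[(P[:,2]>62)&(P[:,2]<68)]; xb,yb=fr(a,best.x[1],B); k=(xb>-90)&(xb<20)&(abs(yb)<45)
    print('groove',len(G),'x rng',x.min(),x.max(),'ang',np.degrees(a),'lat off',best.x[1],'dz',best.x[2],'rms',np.sqrt(np.mean(best.fun**2)),'edges',np.percentile(yb[k],[.5,99.5]))
    Q=P[(P[:,2]>10)&(P[:,2]<20)]; xq,yq=fr(a,best.x[1],Q); k=(xq<-103)&(abs(yq)<60)
    print('plate end x',np.percentile(xq[k],[0.3,1,3]) if k.any() else None, 'plate y', np.percentile(yq[(abs(yq)<65)],[.5,99.5]))
    v=np.array([-np.sin(a),np.cos(a)])
    return np.degrees(a), o+v*best.x[1]
def cyl(P,tp,ang,zlo):
    # upper half of shaft near tool; axis fit
    u=np.array([np.cos(np.radians(ang)),np.sin(np.radians(ang))]); v=np.array([-u[1],u[0]])
    q=P[:,:2]-tp[:2]; x,y=q@u,q@v
    k=(abs(x)<70)&(abs(y)<14)&(P[:,2]>zlo)&(P[:,2]<zlo+32)&(x>12)
    x,y,z=x[k],y[k],P[k,2]
    def res(t): return np.hypot(y-t[0]-t[1]*x, z-t[2]-t[3]*x)-12.5
    b=least_squares(res,[0,0,zlo+12,0],loss='soft_l1',f_scale=1.)
    print('shaft n',k.sum(),'lat',b.x[0],'yaw deg',np.degrees(b.x[1]),'z axis',b.x[2],'pitch deg',np.degrees(b.x[3]),'xmax',np.percentile(x,[98,99.5,100]),'rms',np.sqrt(np.mean(b.fun**2)))
    return b.x
E
python3 - <<'E'
from fit import *
d=np.load("w7.npy"); c=np.load("w7c.npy",allow_pickle=True).item()
P=cloud('wrist',np.ones_like(d,bool),d,c)
a,o=groove(P); print(a,o)
cyl(P,np.array([590.5,67.0,240]),104.7,215)
d=np.load("top0.npy"); P=cloud('top',np.ones_like(d,bool),d); print(groove(P))
d=np.load("scene0.npy"); P=cloud('scene',np.ones_like(d,bool),d); print(groove(P))
E
```

```text
groove 8466 x rng -94.46552880126784 28.02688740608893 ang 104.67295081763606 lat off -0.41848198157640654 dz 0.47879017811198854 rms 1.3680267899093699 edges [-29.8081  29.7905]
plate end x [-124.1518 -124.0507 -123.8764] plate y [-54.5819  54.7709]
104.67295081763606 [562.9048 176.606 ]
shaft n 6533 lat 0.43030594927132226 yaw deg 0.046482776075191225 z axis 229.5938097060837 pitch deg -0.012605936006975748 xmax [55.1936 55.2877 55.5863] rms 1.1838450078571285
groove 1529 x rng -94.7799731222306 27.954945931842307 ang 104.79757738159547 lat off -0.006247611382067247 dz -0.43887672746098666 rms 1.512350092034202 edges [-29.5841  30.0541]
plate end x [-733.4972 -732.7239 -732.0574] plate y [-59.0888  64.1311]
(np.float64(104.79757738159547), array([562.506 , 176.5016]))
groove 1350 x rng -94.93568274092569 27.90832492510541 ang 104.62557326994377 lat off -1.6545208849593536 dz -0.5495298062317052 rms 1.548389957553274 edges [-31.0971  29.9455]
plate end x [-839.5294 -733.2099 -729.7038] plate y [-60.7966  63.8573]
(np.float64(104.62557326994377), array([564.1009, 176.9178]))
```

>>> {"api": "send_rows", "payload": {
  "deltas": [
    [0.01, [0.015, 0.015, 0], [0, 0, 0]],
    [0.01, [0.025, 0.02, 0.0005], [0, 0, 0]],
    [0.01, [0.03, 0.02, 0.0005], [0, 0, 0]],
    [0.01, [0.025, 0.012, 0.0005], [0, 0, 0]],
    [0.01, [0.015, 0.0065, 0], [0, 0, 0]]
  ]
}}

```text
time_s: 10.33
tool_pos: [571.1, 141.5, 127.5]
tool_rot: [0.7, -0.092, 0.702, 0.092]
wrist_force: [-0.4, 0.7, -5.0]
grip_width: 24.3
```

>>> {"api": "send_rows", "payload": {
  "deltas": [
    [0.01, [0.01, 0, 0], [0, 0, 0]],
    [0.01, [0, 0, 0], [0, 0, 0]],
    [0.01, [0, 0, 0], [0, 0, 0]],
    [0.01, [0, 0, 0], [0, 0, 0]]
  ]
}}

```text
time_s: 10.67
tool_pos: [575.3, 137.7, 121.6]
tool_rot: [0.702, -0.09, 0.7, 0.09]
wrist_force: [0.0, -0.1, -4.0]
grip_width: 24.1
```

Run:
```python
from fit import *
plan([573.3,138.6,120],14.67)
c=cams.calibration('wrist')
p,d=cams.camera('wrist'); cv2.imwrite("pics/w8.png",p); np.save("w8.npy",d)
s=status.get_state();print(s['tool_pos'])
P=cloud('wrist',np.ones_like(d,bool),d,c)
print(groove(P)); cyl(P,s['tool_pos'],104.67,95)
```

```text
t 10.67 pos [575.3483 137.7392 121.6456] turn(5deg units) [-0.0037  0.0292  0.0076] shift before turn [ 0.0016  0.0014 -0.0018] after turn [ 0.0016  0.0014 -0.0018] F [ 0.0083 -0.0964 -3.9664] w 24.131343827279895
[575.4658 137.8793 121.8821]
groove 7102 x rng -94.84314734794482 27.663461924943242 ang 104.60376458721346 lat off -0.486349029359093 dz 0.4608675498666708 rms 0.9324249221339338 edges [-29.8807  29.7736]
plate end x None plate y [-54.6208  54.6921]
(np.float64(104.60376458721346), array([562.9706, 176.6226]))
shaft n 6529 lat 0.5694970976842549 yaw deg 0.047517561319079187 z axis 111.08622113858064 pitch deg -0.08318859179674644 xmax [55.1181 55.202  55.5228] rms 1.1974814917209682
```

View pics/w8.png

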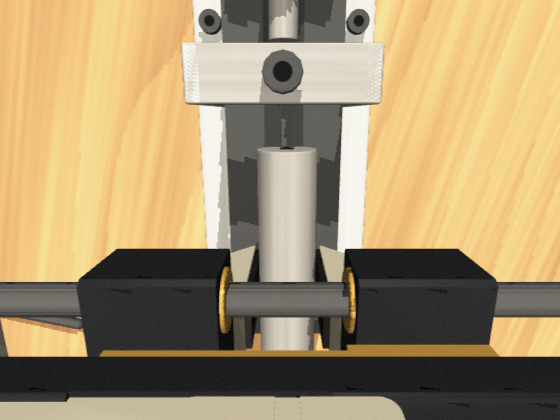

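>>> {"api": "send_rows", "payload": {
  "deltas": [
    [0.01, [0.008, 0.001, -0.0009], [0, 0, 0]],
    [0.01, [0.01, 0, -0.0009], [0, 0, 0]],
    [0.01, [0.006, 0, 0], [0, 0, 0]],
    [0.01, [0, 0, 0], [0, 0, 0]],
    [0.01, [0, 0, 0], [0, 0, 0]]
  ]
}}

```text
time_s: 11.13
tool_pos: [571.1, 139.0, 95.3]
tool_rot: [0.701, -0.091, 0.702, 0.091]
wrist_force: [-1.0, 0.0, -4.4]
grip_width: 23.9
```

>>> {"api": "send_rows", "payload": {
  "deltas": [
    [0.01, [0, 0, 0], [0, 0, 0]],
    [0.01, [0, 0, 0], [0, 0, 0]]
  ]
}}

```text
time_s: 11.3
tool_pos: [572.2, 139.4, 96.4]
tool_rot: [0.701, -0.091, 0.701, 0.091]
wrist_force: [0.6, 0.7, -4.0]
grip_width: 24.2
```

Run:
```python
from fit import *
plan([573.3,138.6,83.4],14.67)
c=cams.calibration('wrist')
p,d=cams.camera('wrist')
s=status.get_state();print(s['tool_pos'],s['wrist_force'])
P=cloud('wrist',np.ones_like(d,bool),d,c)
print(groove(P)); cyl(P,s['tool_pos'],104.65,s['tool_pos'][2]-25)
d0=s['tool_pos'][:2]-np.array([562.94,176.61]);a=np.radians(104.65); print('x_f',d0@[np.cos(a),np.sin(a)],'lat',d0@[-np.sin(a),np.cos(a)])
for n in('top','scene'):
    d=np.load(f"{n}0.npy"); P=cloud(n,np.ones_like(d,bool),d); o={'top':[562.5,176.5],'scene':[564.1,176.9]}[n]
    q=P[:,:2]-o; x=q@[np.cos(a),np.sin(a)]; y=q@[-np.sin(a),np.cos(a)]
    k=(abs(y)<5)&(P[:,2]>72)&(P[:,2]<84)&(x>40)&(x<105); print(n,np.sort(x[k])[:12],k.sum())
    k=(abs(y)<35)&(P[:,2]>98)&(P[:,2]<125)&(x<85)&(x>0); print('clamp x',np.percentile(x[k],[1,99]))
    k=(abs(y)<12)&(P[:,2]>96)&(P[:,2]<105)&(x>85)&(x<125); print('bracket x',np.percentile(x[k],[2,98]))
```

```text
t 11.3 pos [572.1671 139.4012  96.436 ] turn(5deg units) [ 0.0146  0.0062 -0.0007] shift before turn [ 0.013  -0.0011  0.0009] after turn [ 0.013  -0.0011  0.0009] F [ 0.6483  0.6963 -3.9845] w 24.206788794775854
[572.2029 139.4202  96.5315] [-0.4064 -0.6145 -4.1459]
groove 8794 x rng -91.48362449018404 27.991702872985734 ang 104.57423816034647 lat off -0.5785841921629995 dz 0.4785534898958539 rms 0.9008357648505234 edges [-29.8082  29.7998]
plate end x None plate y [-54.5379  54.6887]
(np.float64(104.57423816034647), array([563.06  , 176.6456]))
shaft n 6538 lat 0.45613903139457296 yaw deg 0.16113272376170065 z axis 85.885373780557 pitch deg -0.027826991419757113 xmax [55.2005 55.3133 69.975 ] rms 1.1835266423425361
x_f -38.323413896122034 lat 0.44406468925140336
top [62.7499 63.0658 63.6915 63.8617 64.5109 64.8665 65.5749 65.5831 65.6708
 65.8729 66.3159 67.3358] 102
clamp x [30.3699 52.0649]
bracket x [ 99.0152 112.5522]
scene [62.9423 63.094  63.3398 64.0622 64.4762 64.6172 65.1695 65.7935 66.0984
 66.1981 66.7218 67.6595] 97
clamp x [33.7208 55.4181]
bracket x [102.8852 116.2702]
```

>>> {"api": "send_rows", "payload": {
  "deltas": [
    [0.01, [0.003, 0, 0.0005], [0, 0, 0]],
    [0.01, [0.003, -0.0003, 0.0004], [0, 0, 0]],
    [0.01, [0.002, 0, 0], [0, 0, 0]],
    [0.01, [0, 0, 0], [0, 0, 0]],
    [0.01, [0, 0, 0], [0, 0, 0]]
  ]
}}

```text
time_s: 11.77
tool_pos: [572.5, 139.2, 87.9]
tool_rot: [0.701, -0.091, 0.701, 0.091]
wrist_force: [0.1, -0.1, -4.7]
grip_width: 23.8
```

>>> {"api": "send_rows", "payload": {
  "deltas": [
    [0.01, [0.001, 0, 0], [0, 0, 0]],
    [0.01, [0.001, 0, 0], [0, 0, 0]],
    [0.01, [0, 0, 0], [0, 0, 0]],
    [0.01, [0, 0, 0], [0, 0, 0]]
  ]
}}

```text
time_s: 12.1
tool_pos: [572.7, 139.2, 86.2]
tool_rot: [0.701, -0.091, 0.701, 0.091]
wrist_force: [-0.9, -0.1, -5.3]
grip_width: 24.1
```

Run:
```python
from fit import *
plan([573.3,138.6,83.4],14.67)
c=cams.calibration('wrist')
p,d=cams.camera('wrist')
s=status.get_state();print(s['tool_pos'],s['wrist_force'])
P=cloud('wrist',np.ones_like(d,bool),d,c)
print(groove(P)); cyl(P,s['tool_pos'],104.65,s['tool_pos'][2]-25)
d0=s['tool_pos'][:2]-np.array([562.94,176.61]);a=np.radians(104.65); print('x_f',d0@[np.cos(a),np.sin(a)],'lat',d0@[-np.sin(a),np.cos(a)])
```

```text
t 12.1 pos [572.7324 139.2429  86.1797] turn(5deg units) [ 0.0147 -0.0009 -0.0006] shift before turn [ 0.0028 -0.0008  0.0004] after turn [ 0.0028 -0.0008  0.0004] F [-0.913  -0.1402 -5.3345] w 24.091858826137468
[572.7977 139.2432  86.2071] [-0.2551 -0.0982 -5.0327]
groove 9769 x rng -84.5382718401246 27.93084222985165 ang 104.83412464415937 lat off -0.7515910567467813 dz 0.4593802954466432 rms 0.9524378607293477 edges [-29.6259  30.0122]
plate end x None plate y [-54.4591  54.8254]
(np.float64(104.83412464415937), array([563.2265, 176.6924]))
shaft n 8353 lat 0.6660404507649881 yaw deg -0.42847803660859424 z axis 76.73828501688574 pitch deg -2.387376040045877 xmax [68.159  69.7425 69.7925] rms 1.6485468481194547
x_f -38.645068791053426 lat -0.08663695186243565
```

>>> {"api": "send_rows", "payload": {
  "deltas": [
    [0.01, [0.0008, 0, 0.0003], [0, 0, 0]],
    [0.01, [0.0008, 0, 0], [0, 0, 0]],
    [0.01, [0, 0, 0], [0, 0, 0]]
  ]
}}

```text
time_s: 12.4
tool_pos: [573.0, 139.3, 84.4]
tool_rot: [0.701, -0.091, 0.701, 0.091]
wrist_force: [1.0, -0.0, -4.5]
grip_width: 24.3
```

>>> {"api": "send_rows", "payload": {
  "deltas": [
    [0.01, [0.0006, 0, 0], [0, 0, 0]],
    [0.01, [0, 0, 0], [0, 0, 0]]
  ]
}}

```text
time_s: 12.57
tool_pos: [573.0, 139.3, 83.9]
tool_rot: [0.701, -0.091, 0.701, 0.091]
wrist_force: [-0.4, -0.6, -4.8]
grip_width: 24.2
```

>>> {"api": "send_rows", "payload": {
  "deltas": [
    [0.01, [0.0005, 0, 0], [0, 0, 0]],
    [0.01, [0, 0, 0], [0, 0, 0]]
  ]
}}

```text
time_s: 12.73
tool_pos: [573.2, 139.4, 83.6]
tool_rot: [0.701, -0.091, 0.701, 0.091]
wrist_force: [-1.4, -0.0, -4.1]
grip_width: 24.3
```

>>> {"api": "send_rows", "payload": {
  "deltas": [
    [0.01, [0.0005, 0, 0], [0, 0, 0]],
    [0.01, [0, 0, 0], [0, 0, 0]],
    [0.01, [0, 0, 0], [0, 0, 0]]
  ]
}}

```text
time_s: 12.98
tool_pos: [573.3, 139.4, 83.4]
tool_rot: [0.701, -0.091, 0.701, 0.091]
wrist_force: [-0.0, -0.0, -0.1]
grip_width: 24.4
```

>>> {"api": "send_rows", "payload": {
  "deltas": [
    [0.01, [0.0004, 0, 0], [0, 0, 0]],
    [0.01, [0, 0, 0], [0, 0, 0]],
    [0.01, [0, 0, 0], [0, 0, 0]]
  ]
}}

```text
time_s: 13.23
tool_pos: [573.3, 139.4, 83.3]
tool_rot: [0.701, -0.091, 0.701, 0.091]
wrist_force: [-3.2, -1.5, 5.2]
grip_width: 24.3
```

>>> {"api": "send_rows", "payload": {
  "deltas": [
    [0.01, [-0.0003, 0, -0.0003], [0, 0, 0]],
    [0.01, [0, 0, 0], [0, 0, 0]],
    [0.01, [0, 0, 0], [0, 0, 0]]
  ],
  "newtons": 10
}}

```text
time_s: 13.48
tool_pos: [573.3, 139.4, 83.3]
tool_rot: [0.702, -0.091, 0.701, 0.091]
wrist_force: [-1.8, -0.3, 4.7]
grip_width: 24.2
```

>>> {"api": "send_rows", "payload": {
  "deltas": [
    [0.03, [0, 0, 0], [0, 0, 0]],
    [0.04, [0, 0, 0], [0, 0, 0]],
    [0.05, [0, 0, 0], [0, 0, 0]],
    [0.06, [0, 0, 0], [0, 0, 0]],
    [0.06, [0, 0, 0], [0, 0, 0]]
  ]
}}

```text
time_s: 13.9
tool_pos: [572.7, 139.2, 82.7]
tool_rot: [0.701, -0.091, 0.701, 0.091]
wrist_force: [0.3, -0.1, 0.6]
grip_width: 52.4
```

>>> {"api": "send_rows", "payload": {
  "deltas": [
    [0.06, [0, 0, 0], [0, 0, 0]],
    [0.06, [-0.005, 0, 0], [0, 0, 0]],
    [0.06, [-0.015, 0, 0], [0, 0, 0]],
    [0.06, [-0.02, 0, 0], [0, 0, 0]],
    [0.06, [-0.02, 0, 0], [0, 0, 0]]
  ]
}}

```text
time_s: 14.32
tool_pos: [572.3, 139.1, 143.4]
tool_rot: [0.701, -0.091, 0.702, 0.091]
wrist_force: [-0.0, -0.3, 0.9]
grip_width: 59.9
```

>>> {"api": "send_rows", "payload": {
  "deltas": [
    [0.05, [-0.015, -0.01, 0], [0, 0, 0]],
    [0.03, [-0.01, -0.02, 0], [0, 0, 0]],
    [0.01, [0, -0.025, 0], [0, 0, 0]],
    [0.0, [0, -0.02, 0], [0, 0, 0]],
    [0.0, [0, -0.01, 0], [0, 0, 0]]
  ]
}}

```text
time_s: 14.73
tool_pos: [595.3, 53.4, 168.8]
tool_rot: [0.702, -0.09, 0.701, 0.089]
wrist_force: [0.6, -0.4, -0.3]
grip_width: 31.5
```

>>> {"api": "send_rows", "payload": {
  "deltas": [
    [0.0, [0, 0, 0], [0, 0, 0]],
    [0.0, [0, 0, 0], [0, 0, 0]],
    [0.0, [0, 0, 0], [0, 0, 0]],
    [0.0, [0, 0, 0], [0, 0, 0]],
    [0.0, [0, 0, 0], [0, 0, 0]]
  ]
}}

```text
time_s: 15.15
tool_pos: [594.0, 58.8, 167.7]
tool_rot: [0.701, -0.091, 0.701, 0.092]
wrist_force: [1.0, 0.1, 1.1]
grip_width: 1.4
```

Run:
```python
from fit import *
c=cams.calibration('wrist'); s=status.get_state()
p,d=cams.camera('wrist'); cv2.imwrite("pics/w9.png",p)
plan([573.3,138.6,83.4],14.67)
P=cloud('wrist',np.ones_like(d,bool),d,c)
a=104.65; o=np.array([562.95,176.61]); 
u=np.array([np.cos(np.radians(a)),np.sin(np.radians(a))]); v=np.array([-u[1],u[0]])
q=P[:,:2]-o; x,y=q@u,q@v
k=(x>-105)&(x<30)&(abs(y)<14)&(P[:,2]>74)&(P[:,2]<92); xs,ys,zs=x[k],y[k],P[k,2]
f=lambda t: np.hypot(ys-t[0]-t[1]*(xs+40), zs-t[2]-t[3]*(xs+40))-12.5
b=least_squares(f,[0,0,72,0],loss='soft_l1',f_scale=1.)
print(k.sum(),'lat',b.x[0],'z',b.x[2],'yaw,pitch',np.degrees(b.x[[1,3]]),'x rng',np.percentile(xs,[.2,1,99,99.8]))
d0=s['tool_pos'][:2]-o; print('tcp xf',d0@u,'lat',d0@v)
```

```text
t 15.2 pos [594.1153  58.499  167.761 ] turn(5deg units) [ 0.038  -0.0031 -0.0067] shift before turn [0.0844 0.0827 0.0004] after turn [0.0844 0.0828 0.0001] F [ 1.3208 -0.1135  0.2357] w 0.43126806485217933
7318 lat -0.05789811320877253 z 72.91307657397883 yaw,pitch [0.0289 0.0679] x rng [-92.8436 -91.8994   6.0748   7.2651]
tcp xf -121.79212081296309 lat -0.2655441435852903
```

View pics/w9.png

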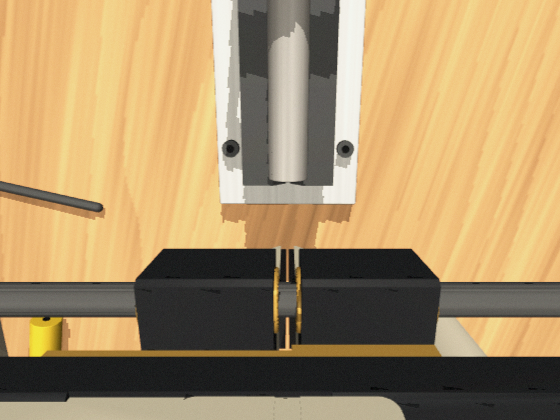

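>>> {"api": "send_rows", "payload": {
  "deltas": [
    [0.0, [0.02, 0, 0], [0, 0, 0]],
    [0.0, [0.025, 0, 0], [0, 0, 0]],
    [0.0, [0.02, 0, 0], [0, 0, 0]],
    [0.0, [0.012, 0, 0], [0, 0, 0]],
    [0.0, [0.0047, 0, 0], [0, 0, 0]]
  ]
}}

```text
time_s: 15.62
tool_pos: [592.8, 57.5, 84.0]
tool_rot: [0.7, -0.091, 0.703, 0.091]
wrist_force: [-0.3, 0.4, 0.6]
grip_width: 0.6
```

>>> {"api": "send_rows", "payload": {
  "deltas": [
    [0.0, [0, 0.003, 0], [0.03, 0, 0]],
    [0.0, [0, 0.003, 0], [0, 0, 0]],
    [0.0, [0, 0.002, 0], [0, 0, 0]],
    [0.0, [0, 0, 0], [0, 0, 0]],
    [0.0, [0, 0, 0], [0, 0, 0]]
  ]
}}

```text
time_s: 16.03
tool_pos: [593.1, 65.3, 87.3]
tool_rot: [0.702, -0.09, 0.701, 0.09]
wrist_force: [0.2, 0.3, -0.2]
grip_width: 0.3
```

```bash
cat > st.py <<'E'
from h import *
np.set_printoptions(precision=2,suppress=True)
a=104.65; o=np.array([562.95,176.61]); u=np.array([np.cos(np.radians(a)),np.sin(np.radians(a))]); v=np.array([-u[1],u[0]])
s=status.get_state(); d=s['tool_pos'][:2]-o; f=s['wrist_force'][:2]
print(s['time_s'],'xf',d@u,'lat',d@v,'z',s['tool_pos'][2],'Fx',f@u,'Fy',f@v,'Fz',s['wrist_force'][2])
E
python3 st.py
```

```text
16.0333 xf -115.30830824148188 lat -0.9967305640514683 z 87.30214342695223 Fx 0.2672259196894804 Fy -0.30179027859833496 Fz -0.16767502564201606
```

>>> {"api": "send_rows", "payload": {
  "deltas": [
    [0.0, [0.001, 0.002, -0.0005], [0, 0, 0]],
    [0.0, [0, 0.002, -0.0004], [0, 0, 0]],
    [0.0, [0, 0.002, 0], [0, 0, 0]],
    [0.0, [0, 0.002, 0], [0, 0, 0]],
    [0.0, [0, 0.002, 0], [0, 0, 0]]
  ]
}}

```text
time_s: 16.45
tool_pos: [588.9, 74.5, 85.2]
tool_rot: [0.701, -0.09, 0.701, 0.09]
wrist_force: [-0.4, -0.3, -0.9]
grip_width: 0.5
```

>>> {"api": "send_rows", "payload": {
  "deltas": [
    [0.0, [0, 0.002, 0], [0, 0, 0]],
    [0.0, [0, 0.002, 0], [0, 0, 0]],
    [0.0, [0, 0.002, 0], [0, 0, 0]],
    [0.0, [0, 0.002, 0], [0, 0, 0]],
    [0.0, [0, 0.002, 0], [0, 0, 0]]
  ]
}}

```text
time_s: 16.87
tool_pos: [586.6, 83.4, 85.2]
tool_rot: [0.701, -0.09, 0.701, 0.089]
wrist_force: [1.3, -3.3, 0.3]
grip_width: 0.5
```

```bash
python3 st.py
```

```text
16.8667 xf -96.20252888098827 lat 0.726064589165598 z 85.219112623878 Fx -3.467607096428238 Fy -0.4042274584359731 Fz 0.28714397445039086
```

>>> {"api": "send_rows", "payload": {
  "deltas": [
    [0.0, [0, 0.002, 0], [0, 0, 0]],
    [0.0, [0, 0.002, 0], [0, 0, 0]],
    [0.0, [0, 0.002, 0], [0, 0, 0]],
    [0.0, [0, 0.002, 0], [0, 0, 0]],
    [0.0, [0, 0.002, 0], [0, 0, 0]]
  ]
}}

```text
time_s: 17.28
tool_pos: [583.9, 93.7, 85.2]
tool_rot: [0.701, -0.09, 0.701, 0.09]
wrist_force: [0.3, -3.9, -0.1]
grip_width: 0.6
```

>>> {"api": "send_rows", "payload": {
  "deltas": [
    [0.0, [0, 0.002, 0], [0, 0, 0]],
    [0.0, [0, 0.002, 0], [0, 0, 0]],
    [0.0, [0, 0.002, 0], [0, 0, 0]],
    [0.0, [0, 0.002, 0], [0, 0, 0]],
    [0.0, [0, 0.0015, 0], [0, 0, 0]]
  ]
}}

```text
time_s: 17.7
tool_pos: [581.4, 103.0, 85.2]
tool_rot: [0.701, -0.09, 0.701, 0.09]
wrist_force: [0.9, -3.8, 0.4]
grip_width: 0.4
```

>>> {"api": "send_rows", "payload": {
  "deltas": [
    [0.0, [0, 0.001, 0], [0, 0, 0]],
    [0.0, [0, 0.001, 0], [0, 0, 0]],
    [0.0, [0, 0.001, 0], [0, 0, 0]]
  ]
}}

```text
time_s: 17.95
tool_pos: [580.7, 105.6, 85.2]
tool_rot: [0.701, -0.09, 0.701, 0.09]
wrist_force: [1.0, -3.9, 0.7]
grip_width: 0.6
```

```bash
python3 st.py
python3 - <<'E'
from fit import *
c=cams.calibration('wrist'); s=status.get_state()
p,d=cams.camera('wrist'); cv2.imwrite("pics/w10.png",p)
pt,dt=cams.camera('top'); cv2.imwrite("pics/t10.png",cv2.resize(pt[170:270,90:250],(800,500),interpolation=2))
ps,ds=cams.camera('scene'); cv2.imwrite("pics/s10.png",cv2.resize(ps[230:330,300:460],(800,500),interpolation=2))
E
```

```text
17.95 xf -73.16635658025223 lat 0.730304547137456 z 85.20728235379052 Fx -4.0375904353645575 Fy 0.003932744369525006 Fz 0.7109187006978503
```

View pics/w10.png

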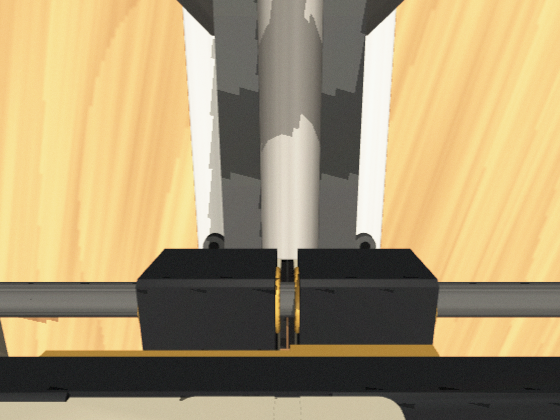

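View pics/s10.png

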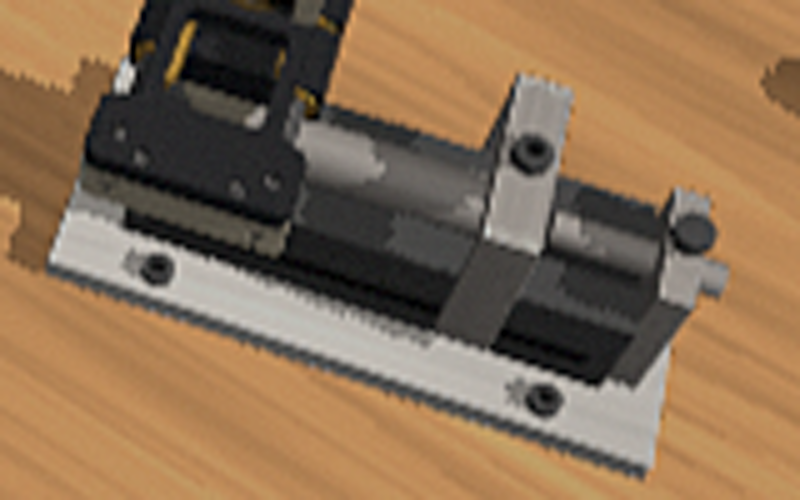

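>>> {"api": "send_rows", "payload": {
  "deltas": [
    [0.0, [0, 0.002, 0], [0, 0, 0]],
    [0.0, [0, 0.002, 0], [0, 0, 0]],
    [0.0, [0, 0.002, 0], [0, 0, 0]],
    [0.0, [0, 0.0015, 0], [0, 0, 0]],
    [0.0, [0, 0, 0], [0, 0, 0]]
  ]
}}

```text
time_s: 18.52
tool_pos: [578.7, 113.7, 85.2]
tool_rot: [0.701, -0.09, 0.701, 0.09]
wrist_force: [0.1, -2.8, 0.3]
grip_width: 0.4
```

```bash
python3 st.py
```

```text
18.5167 xf -64.8897773324014 lat 0.7091731128336848 z 85.18690011117697 Fx -2.7241000406598683 Fy 0.5636288901488109 Fz 0.31170221530539954
```

>>> {"api": "send_rows", "payload": {
  "deltas": [
    [0.0, [0, 0.0005, 0], [0, 0, 0]],
    [0.0, [0, 0.0005, 0], [0, 0, 0]],
    [0.0, [0, 0.0005, 0], [0, 0, 0]]
  ]
}}

```text
time_s: 18.77
tool_pos: [578.5, 114.1, 85.2]
tool_rot: [0.701, -0.09, 0.701, 0.09]
wrist_force: [0.7, -5.1, 0.9]
grip_width: 0.8
```

```bash
python3 st.py
```

```text
18.7667 xf -64.37506126674897 lat 0.705728267551086 z 85.19178161150799 Fx -5.08896845022534 Fy 0.646358268234465 Fz 0.9436507817846577
```

>>> {"api": "send_rows", "payload": {
  "deltas": [
    [0.0, [0, 0.0005, 0], [0, 0, 0]],
    [0.0, [0, 0.0005, 0], [0, 0, 0]]
  ]
}}

```text
time_s: 18.93
tool_pos: [578.3, 115.2, 85.2]
tool_rot: [0.701, -0.09, 0.701, 0.09]
wrist_force: [1.2, -4.8, 0.3]
grip_width: 0.8
```

```bash
python3 st.py
```

```text
18.9333 xf -63.24205757043576 lat 0.7054756404069903 z 85.2052439774453 Fx -4.986388510416601 Fy 0.061262514381902465 Fz 0.2768796296075008
```

>>> {"api": "send_rows", "payload": {
  "deltas": [
    [0.0, [0, 0.0005, 0], [0, 0, 0]],
    [0.0, [0, 0.0005, 0], [0, 0, 0]]
  ]
}}

```text
time_s: 19.1
tool_pos: [578.0, 116.3, 85.2]
tool_rot: [0.701, -0.09, 0.701, 0.09]
wrist_force: [0.5, -3.6, 0.5]
grip_width: 0.5
```

```bash
python3 st.py
```

```text
19.1 xf -62.16731572900931 lat 0.7138646821299184 z 85.19553030121689 Fx -3.6198170096213405 Fy 0.41765723839288654 Fz 0.4993514893834895
```

>>> {"api": "send_rows", "payload": {
  "deltas": [
    [0.0, [0, 0.0005, 0], [0, 0, 0]],
    [0.0, [0, 0.0005, 0], [0, 0, 0]]
  ]
}}

```text
time_s: 19.27
tool_pos: [577.7, 117.3, 85.2]
tool_rot: [0.701, -0.09, 0.701, 0.09]
wrist_force: [-0.4, -4.0, 0.9]
grip_width: 0.4
```

```bash
python3 st.py
```

```text
19.2667 xf -61.14549046992453 lat 0.6957472092032801 z 85.19950386390843 Fx -3.7886057796874124 Fy 1.421961180558648 Fz 0.8933847671533539
```

Moving steadily at about 4 N of friction. I'll use finer steps now and watch the force.

>>> {"api": "send_rows", "payload": {
  "deltas": [
    [0.0, [0, 0.0004, 0], [0, 0, 0]],
    [0.0, [0, 0.0004, 0], [0, 0, 0]]
  ]
}}

```text
time_s: 19.43
tool_pos: [577.6, 118.0, 85.2]
tool_rot: [0.701, -0.09, 0.701, 0.09]
wrist_force: [0.3, -5.9, 0.5]
grip_width: 0.6
```

>>> {"api": "send_rows", "payload": {
  "deltas": [
    [0.0, [0, 0.0004, 0], [0, 0, 0]],
    [0.0, [0, 0.0004, 0], [0, 0, 0]]
  ]
}}

```text
time_s: 19.6
tool_pos: [577.5, 118.0, 85.2]
tool_rot: [0.701, -0.09, 0.701, 0.089]
wrist_force: [0.7, -6.3, 0.9]
grip_width: 0.2
```

```bash
python3 st.py
```

```text
19.6 xf -60.41309847641456 lat 0.702811096194862 z 85.20345485209157 Fx -6.271455731290634 Fy 0.9541383680912731 Fz 0.8746758139233869
```

>>> {"api": "send_rows", "payload": {
  "deltas": [
    [0.0, [0, 0.0004, 0], [0, 0, 0]],
    [0.0, [0, 0, 0], [0, 0, 0]]
  ]
}}

```text
time_s: 19.77
tool_pos: [577.5, 118.0, 85.2]
tool_rot: [0.701, -0.09, 0.701, 0.089]
wrist_force: [0.7, -7.5, 0.4]
grip_width: 0.6
```

```bash
python3 st.py
```

```text
19.7667 xf -60.37946525440977 lat 0.6996400944342259 z 85.2246247094979 Fx -7.433823135708708 Fy 1.2344342386056097 Fz 0.44251209140512016
```

>>> {"api": "send_rows", "payload": {
  "deltas": [
    [0.0, [0, 0.0003, 0], [0, 0, 0]],
    [0.0, [0, 0, 0], [0, 0, 0]]
  ]
}}

```text
time_s: 19.93
tool_pos: [577.5, 118.0, 85.2]
tool_rot: [0.701, -0.09, 0.701, 0.089]
wrist_force: [1.0, -6.7, 1.8]
grip_width: 0.5
```

```bash
python3 st.py
```

```text
19.9333 xf -60.40141433224617 lat 0.727954082907528 z 85.20937559109267 Fx -6.743437230578228 Fy 0.7428740240136027 Fz 1.7690053310071399
```

>>> {"api": "send_rows", "payload": {
  "deltas": [
    [0.0, [0, 0.0004, 0], [0, 0, 0]],
    [0.0, [0, 0.0004, 0], [0, 0, 0]],
    [0.0, [0, 0, 0], [0, 0, 0]]
  ]
}}

```text
time_s: 20.18
tool_pos: [577.5, 118.0, 85.2]
tool_rot: [0.702, -0.09, 0.701, 0.088]
wrist_force: [0.7, -8.7, 1.3]
grip_width: 0.5
```

```bash
python3 st.py
```

```text
20.1833 xf -60.3654400667255 lat 0.722202085790003 z 85.21953587893688 Fx -8.606539572568566 Fy 1.540002916996486 Fz 1.2940621207050382
```

>>> {"api": "send_rows", "payload": {
  "deltas": [
    [0.0, [0, 0.0003, 0], [0, 0, 0]],
    [0.0, [0, 0, 0], [0, 0, 0]],
    [0.0, [0, 0, 0], [0, 0, 0]]
  ]
}}

```text
time_s: 20.43
tool_pos: [577.5, 118.1, 85.2]
tool_rot: [0.702, -0.09, 0.701, 0.088]
wrist_force: [1.1, -8.7, 0.4]
grip_width: -0.1
```

```bash
for i in 1; do python3 st.py; done
python3 - <<'E'
from h import *
F=[]
for i in range(4):
    cams.camera('top'); s=status.get_state(); F.append(s['wrist_force'])
print(np.mean(F,0))
E
```

```text
20.4333 xf -60.30285719992665 lat 0.7383899438926104 z 85.20657377303473 Fx -8.689327352321275 Fy 1.0921798531447264 Fz 0.36933216670915103
[ 1.23888929 -8.91221049  1.04181162]
```

>>> {"api": "send_rows", "payload": {
  "deltas": [
    [0.0, [0, -0.002, 0], [0, 0, 0]],
    [0.0, [0, -0.003, 0], [0, 0, 0]],
    [0.0, [0, -0.004, 0], [0, 0, 0]],
    [0.0, [0, -0.006, 0], [0, 0, 0]],
    [0.0, [-0.005, -0.006, 0], [0, 0, 0]]
  ]
}}

```text
time_s: 21.05
tool_pos: [581.5, 101.0, 89.5]
tool_rot: [0.701, -0.09, 0.702, 0.091]
wrist_force: [-1.0, -0.2, 1.0]
grip_width: 0.4
```

>>> {"api": "send_rows", "payload": {
  "deltas": [
    [0.0, [-0.015, -0.01, 0], [0, 0, 0]],
    [0.0, [-0.025, -0.02, 0], [0, 0, 0]],
    [0.0, [-0.03, -0.03, 0], [0, 0, 0]],
    [0.0, [-0.03, -0.03, 0], [0, 0, 0]],
    [0.0, [-0.02, -0.02, 0], [0, 0, 0]]
  ]
}}

```text
time_s: 21.47
tool_pos: [611.3, -8.7, 212.7]
tool_rot: [0.703, -0.09, 0.7, 0.089]
wrist_force: [0.9, -0.7, 0.7]
grip_width: 0.6
```

>>> {"api": "send_rows", "payload": {
  "deltas": [
    [0.0, [-0.03, -0.01, 0], [0, 0, 0]],
    [0.0, [0, 0, 0], [0, 0, 0]],
    [0.0, [0, 0, 0], [0, 0, 0]],
    [0.0, [0, 0, 0], [0, 0, 0]],
    [0.0, [0, 0, 0], [0, 0, 0]]
  ]
}}

```text
time_s: 21.88
tool_pos: [611.2, -13.8, 238.0]
tool_rot: [0.701, -0.09, 0.702, 0.091]
wrist_force: [-0.4, 0.5, -0.2]
grip_width: 0.2
```

```bash
python3 st.py
python3 - <<'E'
from fit import *
c=cams.calibration('wrist')
a=104.65
u=np.array([np.cos(np.radians(a)),np.sin(np.radians(a))]); v=np.array([-u[1],u[0]])
for n,o in(('wrist',[562.95,176.61]),('top',[562.5,176.5]),('scene',[564.1,176.9])):
    p,d=cams.camera(n); cc=cams.calibration(n)
    cv2.imwrite(f"pics/{n}11.png",{'wrist':p,'top':cv2.resize(p[170:270,90:250],(800,500),interpolation=2),'scene':cv2.resize(p[230:330,300:460],(800,500),interpolation=2)}[n])
    P=cloud(n,np.ones_like(d,bool),d,cc); q=P[:,:2]-np.array(o); x,y=q@u,q@v
    k=(x>-70)&(x<30)&(abs(y)<12)&(P[:,2]>74)&(P[:,2]<92); xs,ys,zs=x[k],y[k],P[k,2]
    f=lambda t: np.hypot(ys-t[0]-t[1]*(xs), zs-t[2]-t[3]*(xs))-12.5
    b=least_squares(f,[0,0,72,0],loss='soft_l1',f_scale=1.)
    print(n,k.sum(),'lat',b.x[0],'z',b.x[2],'yaw,pitch',np.degrees(b.x[[1,3]]),'x rng',np.percentile(xs,[.2,1,99]))
    k=(abs(y)<5)&(P[:,2]>70)&(P[:,2]<90)&(x>53)&(x<100); i=np.argsort(x[k])
    print([(round(float(g),1),round(float(h),1)) for g,h in zip(x[k][i],P[k,2][i])][:14])
E
```

```text
21.8833 xf -196.42809009576817 lat 1.427563407150071 z 237.9863837903644 Fx 0.6154085733270657 Fy 0.22299737282183413 Fz -0.1562043785775254
wrist 107 lat -1.1031486705104256 z 178.96632372191 yaw,pitch [ -1.3181 130.6043] x rng [-49.434  -49.4145 -47.9975]
[]
top 253 lat -0.16843494542772364 z 72.0234695816524 yaw,pitch [0.1115 0.0987] x rng [-14.5651 -12.7198  29.5185]
[(63.0, 78.3), (63.1, 78.7), (63.9, 77.5), (64.1, 79.5), (64.1, 78.1), (65.0, 77.8), (65.2, 77.9), (65.5, 78.2), (65.6, 79.4), (66.1, 79.0), (66.2, 80.2), (67.5, 78.1), (67.8, 79.6), (68.3, 76.6)]
scene 407 lat 0.19956181787195743 z 71.99269241809809 yaw,pitch [0.1398 0.1155] x rng [-46.5925 -45.9851  28.9354]
[(60.4, 85.0), (60.9, 84.3), (61.2, 84.5), (61.5, 84.8), (62.4, 84.1), (62.4, 86.0), (63.7, 80.7), (64.2, 79.6), (64.9, 77.5), (65.1, 78.3), (65.9, 78.0), (65.9, 80.1), (66.0, 81.8), (66.8, 78.9)]
```

View pics/wrist11.png

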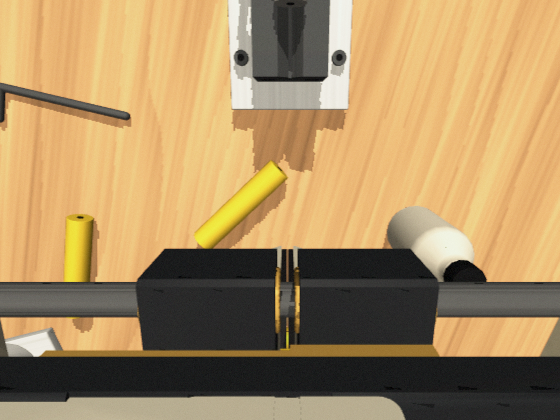

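View pics/scene11.png

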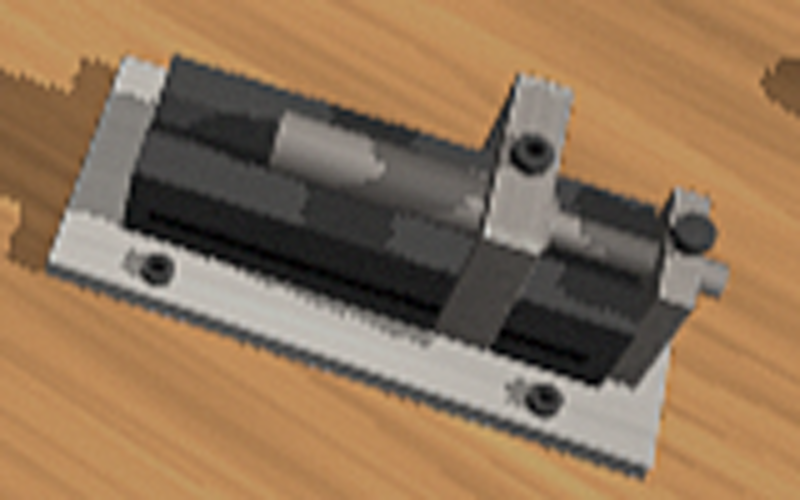

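The scene picture shows the shaft in the V under the clamp, its end meeting the stop rod just past the bar (≈(555,225) in the crop). The rod's far end is where it was before. Handing in.

```bash
python3 -c "
from bench import close_job
print(close_job())"
```

```text
the job is handed in; nothing more can be done
None
```

The shaft is lying in the V, pressed against the stop, and the job is handed in at about 22 s of the 61 s. No verdict is reported.

- **Laying it in:** I took the bare steel shaft from the rack and set it in the open groove short of the clamp. The net contact force was about 10 N. The wrist camera then showed it seated, with its axis at 72.9 mm, under 0.1 mm to the side and under 0.1° off line.
- **Sliding it home:** I pushed its end with the closed fingers at about 4 N of sliding friction until it stopped. I then pressed to 8.9 N in total, so roughly 4–5 N reached the stop, and it did not give.
- **Last checks:** After I backed off, the scene and top cameras put the shaft within about 0.2 mm of the groove axis and 0.15° of its line. In the scene view its end meets the stop rod, and the rod shows no visible shift. No force spikes showed in the readings.
- **What I could not check well:**
  - The last wrist picture did not show the shaft, so its fit there is meaningless.
  - The top view hides the contact point behind the clamp, so the contact rests on the force reading and the scene view alone.
  - I did not measure the bottle, hex key and housing again. The arm never touched them.

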